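Register the vise plate on the seal engraver's two dowels and latch it

ROBOT

A 6-joint arm with a two-finger parallel gripper is mounted at the origin on the work surface. World frame = base frame: x ahead of the robot, y to its left, z up, the work surface at z = 0. Lengths are in m, angles in rad, forces in N, time in s.
With the tool pointing down it reaches from about 0.35 to 0.775 m from the base axis. Payload 7.3 kg.
Tool frame: the origin (TCP) lies midway between the tips of the shut fingers; the grasp point (between the pads) lies hold_point_z behind it (hold_point_z is the distance from the TCP to the grasp point, in m); z points along the fingers, y is the direction in which the jaws open and shut (so a half turn about z gives the same grasp; the last joint's range is limited). The gripper opens to 92 mm and grips with 3 to 60 N. Pads are 19 mm wide; open, the fingers measure 130 mm over their backs; the gripper's body (75 mm by 190 mm) begins 47 mm behind the grasp point.
Start: joints at [-1.391, 0.342, 1.524, -0, 1.275, -0.146], TCP at [0.168, -0.497, 0.196] pointing down, gripper open.
Joint ranges: [-2.53, 2.53], [-0.77, 2.02], [0.04, 2.7], [-1, 4.14], [0.28, 2.66], [-3.11, 3.11]. Speed limits (rad/s): [2.57, 2.57, 3.14, 3.14, 3.14, 3.14].

INTERFACE

Orientations are given as a rotation vector (axis times angle).
In Python, from station import read_state, get_image, hand_in, recognise, silhouettes, mark_of, hold_point_z gives the robot as it stands.
- The arm moves only by the tool send_rows, never from a script. Its argument "motion" is a list of rows, each a list of 4 numbers: the shift along the tool's x, y, z in cm, then the turn about the tool's z in degrees. In form: [[tx, ty, tz, roll], ...]. A call has 1 to 5 rows; each row shifts and turns the commanded pose from where the row before left it, along the tool's axes as they then stand; what a row does not reach is not made up. A row lasts 1/12 s, in which the tool goes at most 41.7 mm and 7.16 degrees, less where a joint would pass 70% of its speed; a pose out of reach is approached as far as the arm can. A call is refused whole if a number of a shift passes 4.17 or a number of a turn 7.16, either way. A call with a gripper value outside its range is refused whole. "hand" is the finger opening in cm, from 0 to 9.18, set as the call begins (left out, the last holds). The fingers move at their own pace and stop on an object; the grip force is fixed at half the most. Time passes only in rows, so rows that do not move let the fingers close. It gives the time, the measured TCP pose, the force and the opening at its end, in the units of the state.
- read_state(): the state, without advancing time (a new reading comes with each control period).
- get_image(name): name is "scene" or "top" or "wrist"; returns a dict with "image" (480x640x3 uint8, red, green, blue), "depth" (480x640 float32, m along the optical axis (not along the pixel's ray), 0 where there is no reading), "fx", "fy", "cx", "cy" (pixels), "R" (3x3) and "t" (3): a world point X has camera coordinates R X + t. Camera axes: x right, y down, z forward; pixel columns grow to the right and rows downward; lengths in m; the calibration is good to about 2 mm. A picture is of the moment at which its call begins.
- hand_in(): hands the job in, once; it reports no verdict.
Trained networks look in a picture, given as the dict that the camera call returned (one of the last four; its "shot" number tells which), for a name from the list of things; names that differ only in an ending like _2 or _b are one class to them, and where a whole thing is asked for, a point or a joint stands for the part that bears it (a point fixed in the world has none). Each returns a list of dicts, best first, with "conf" (0 to 1); they miss things now and then, are a little off and sometimes report something else, mostly with a low value. They report only what shows in the picture. A call takes as long as a camera call. They do not tell look-alikes from the thing itself.
- recognise(target, picture): "centre" ([x, y, z] in m, in world coordinates, good to about 4 mm: the middle of the surface that is visible of it).
- silhouettes(target, picture): "pixels" (480x640 bool, what is visible of it).
- mark_of(target, picture): "centre" ([x, y, z] in m, in world coordinates, good to about 4 mm: a listed point, or the origin of a listed thing).
The state is a dict: "time_s": time; "q": joint angles; "joint_vel": joint speeds; "effort": joint torques, N m; "tcp_pos": TCP position; "eef_rot": TCP orientation; "force": force on the tool from outside, world axes, zero at the start; "torque": the same for the moment, N m; "grip_width": finger opening in m.
Only numpy, scipy, OpenCV 4.12 (cv2) and the standard library are available. Lean on these libraries where they do the work, as an engineer would, in place of code of your own. Each camera call takes 0.05 s, during which the arm holds its last target.

TASK

Fit the aluminium vise plate onto the engraving machine's table: keeping it level, bring its big round hole over the big dowel and its small slot over the small dowel (red paint dots mark the big ones), then lower it gently, without dropping it, until it lies flush on the table. Then swing the latch across by its black knob as far as it goes, so that its nose covers the plate's edge, and let go. Leave the ink pot, the tray of blanks and the brush where they are.

Things in the scene. Friction and masses are not known exactly. Their poses are not given: they have to be found in the camera images.
- carrier: Loose aluminium vise plate 180 x 100 x 8 mm (x, y, z), about 0.55 kg, balanced at its middle. Fixed on its middle: a wooden vise block 90 x 50 x 45 mm with flat sides, to be gripped across its 50 mm (y) width; a white seal blank stands 11 mm above it. Origin: centre of the plate's underside, z up, x from the big hole to the small slot. Starts flat on the bench (z = 0).
- hole_big (a point): Centre of the plate's big round hole (15.5 mm across, goes right through) at the plate's underside, 72 mm along the plate's -x; a red paint dot 12 mm across lies on the plate beside it, 30 mm to the plate's +y.
- hole_small (a point): Centre of the plate's small slotted hole (15.5 mm along the plate, 11.5 mm across it, goes right through) at the plate's underside, 72 mm along the plate's +x.
- engraver: Bench engraving machine, fixed; place and yaw vary. Origin on the bench under the seat, z up. Grey base 260 x 460 x 30 mm (y -345 to +115 mm); on it a dark steel table 220 x 165 mm (y -65 to +100 mm), its top 50 mm above the bench. Motor, column and copper spindle (to 210 mm high) stand beyond y = -185 mm; a switch box 30 mm high on the base near (-85, -165) mm.
- seat (a point): Middle of the plate's place on the machine table, on the table's top (50 mm above the bench), half-way between the two dowels. When the plate is on, its origin is here and its x, y axes match the machine's.
- dowel_big (a point): Foot of the big dowel, on the table's top, 72 mm to the machine's -x from the seat; 14 mm diameter, upright, 22 mm tall, of which the upper 10 mm taper to a 7 mm wide tip. A red paint dot lies on the table 28 mm farther to -x.
- dowel_small (a point): Foot of the small dowel, on the table's top, 72 mm to the machine's +x from the seat; 10 mm diameter, upright, 22 mm tall, of which the upper 10 mm taper to a 4.4 mm wide tip.
- latch (a joint): Angle of the turn latch about its upright pivot (rad). 0 = parked; grows as the latch turns clockwise seen from above; 1.75 = stop, nose square across the plate's edge. Starts between 0 and 0.3, with the nose clear of the plate. Stiff (about 2 N at the knob); it stays where it is left.
- latch_pivot (a point): Axis of the latch at its flat underside: 78 mm to the machine's +y from the seat, 60 mm above the bench. The latch is a bent steel lever 8 mm thick (hub and screw 16 mm): the nose arm 40 mm long and, 135 degrees counter-clockwise of it, the knob arm. The nose passes 2 mm above a plate lying flush; a plate lying higher blocks it.
- latch_knob (a point): Grip point of the latch's upright black knob, 24 mm diameter, 75 mm from the pivot. Heights above the bench: knob's top 112 mm (carry the plate over it), lever's top 68 mm, this grip point 94 mm. The knob turns about the pivot with the latch.
- latch_nose (a point): Tip of the latch's nose, on its underside, 40 mm from the pivot; the nose is 20 mm wide.
- ink_pot: Bystander: white ceramic ink pot with a blue lid, 74 mm diameter, 38 mm high. Origin under its centre.
- blank_tray: Bystander: wooden tray of seal blanks, 120 x 85 x 25 mm. Origin under its centre.
- brush: Bystander: wooden bench brush lying flat, 125 x 24 x 22 mm, long side along its x. Origin under its centre.
Not all that is in view belongs to the job. There is more than one size of the carrier; the one meant has the size given above.

How it is judged:
On the way, in this order (a step that is already met when the one before it is completed fails the run):
1. the plate lies flush on the table with both holes over their dowels, the latch still open (horizontal distance between hole_big and dowel_big below 0.004 m and horizontal distance between hole_small and dowel_small below 0.004 m and height (world z) of hole_big between 0.0475 and 0.0525 m and height (world z) of hole_small between 0.0475 and 0.0525 m and value of joint latch below 0.8 rad), for 0.2 s.
2. the latch is swung across the plate's edge (horizontal distance between hole_big and dowel_big below 0.004 m and horizontal distance between hole_small and dowel_small below 0.004 m and height (world z) of hole_big between 0.0475 and 0.0525 m and height (world z) of hole_small between 0.0475 and 0.0525 m and value of joint latch above 1.5 rad), for 0.2 s.
At the end, for the whole second after the job is handed in: The plate lies flush (both holes within 2.5 mm of the table's height) with each hole within 4 mm of its own dowel's axis, at rest; the latch is turned past 1.5 rad of its 1.75; the ink pot, the tray and the brush are each within 30 mm of where they began (all of step 2 and linear speed of carrier below 0.02 m/s and distance of each of ink_pot, blank_tray, brush from where it was at the start of the episode below 0.03 m); the robot touches nothing.
It fails at once if the plate drops or slams onto the table or dowels (faster than 0.35 m/s within 35 mm of its seat) (distance between carrier and seat below 0.035 m and linear speed of carrier above 0.35 m/s).
It fails at once if the plate is tipped by more than 0.35 rad (20 degrees) (angle between carrier's own z axis and vertical above 0.35 rad).
It fails at once if the ink pot, the tray or the brush is pushed more than 30 mm (not (distance of each of ink_pot, blank_tray, brush from where it was at the start of the episode below 0.03 m)).
It also fails if it takes over 54 s, if anything falls off the work surface, if the arm or the gripper's body presses on something with over 40 N, if the wrist force passes 120 N, or if a joint passes its speed limit or range.

## Working session

There is one attempt and no reset: what is moved stays moved. The work goes in short steps, Python scripts to look and compute and a tool call to move; the robot and the scene stay as the last step left them, time stands still between calls to the robot, and variables do not carry over. Pictures are saved under pics/ and viewed, and the job is handed in when it is done.

Besides the shell and the picture viewer there is one more tool, called after "Call:" in YAML: its name, and indented under it one key for each argument. send_rows: Moves the arm, as the interface text tells. Its arguments: {"type":"object","properties":{"motion":{"type":"array"},"hand":{"type":"number"}},"required":["motion"]}

```bash
ls; mkdir -p pics
python3 - <<'E'
from station import *
import cv2
s=read_state();print(s);print(hold_point_z if not callable(hold_point_z) else hold_point_z())
for n in("scene","top"):
    p=get_image(n);cv2.imwrite(f"pics/{n}0.png",p["image"][:,:,::-1]);print(p["R"],p["t"],p["fx"],p["cx"],p["cy"])
    for k in("carrier","hole_big","hole_small","seat","dowel_big","dowel_small","latch_pivot","latch_knob","latch_nose","ink_pot","blank_tray","brush"):
        try: print(n,k,[(m["conf"],m["centre"]) for m in mark_of(k,p)])
        except Exception as e: print(k,e)
E
```

```text
pics
{'time_s': 0.0, 'q': array([-1.39100317e+00,  3.42767523e-01,  1.52500727e+00, -3.56186751e-05,
        1.27539485e+00, -1.45997035e-01]), 'joint_vel': array([-9.67119094e-05, -1.12324717e-03,  1.47671312e-03, -6.07133011e-04,
       -5.17668579e-04, -1.30091217e-04]), 'effort': array([-2.66489078e-03, -4.31247640e+01, -2.44207907e+01,  7.16361590e-02,
        5.58827980e-02, -1.12232040e-04]), 'tcp_pos': array([ 0.16795978, -0.49693128,  0.19522515]), 'eef_rot': array([-3.09844598e+00, -5.09250332e-01,  9.53146539e-05]), 'force': array([0.18805877, 0.24207218, 0.16770238]), 'torque': array([ 0.01357906, -0.01963216, -0.01601158]), 'grip_width': 0.09181503109508828}
0.0188
[[ 0.25157442  0.96776106  0.01220004]
 [ 0.67629775 -0.16676187 -0.71750389]
 [-0.69233783  0.18875648 -0.69644765]] [-0.30844146 -0.24316031  1.15918413] 467.50549646651325 318.55284830154477 243.15199467300485
scene carrier [(0.87, [0.2087, 0.3799, 0.0002]), (0.79, [0.4309, 0.3051, -0.0031]), (0.69, [0.3398, 0.5182, -0.0007])]
scene hole_big [(0.88, [0.3456, 0.4677, -0.0025]), (0.85, [0.1929, 0.427, -0.0032
[... 1119 characters left out ...]
2305, 0.3414, -0.0022]), (0.56, [0.4807, 0.2594, 0.0005]), (0.37, [0.3768, 0.3526, 0.0006]), (0.16, [0.5247, -0.0315, 0.0629])]
top seat [(0.72, [0.5357, -0.1132, 0.0456])]
top dowel_big [(0.76, [0.4667, -0.1212, 0.0518])]
top dowel_small [(0.88, [0.6049, -0.1044, 0.0494]), (0.53, [0.4778, 0.2549, 0.0019])]
top latch_pivot [(0.74, [0.5244, -0.0339, 0.0597])]
top latch_knob [(0.8, [0.4659, 0.0088, 0.0936])]
top latch_nose [(0.56, [0.5694, -0.0311, 0.0611])]
top ink_pot [(0.94, [0.7148, 0.1856, 0.0019]), (0.64, [0.5655, -0.0301, 0.0573]), (0.45, [0.6994, 0.366, 0.0023]), (0.25, [0.4648, 0.0096, 0.0961])]
top blank_tray [(0.96, [0.5477, 0.4953, 0.001])]
top brush [(0.62, [0.6975, 0.3653, 0.0])]
```

View pics/scene0.png

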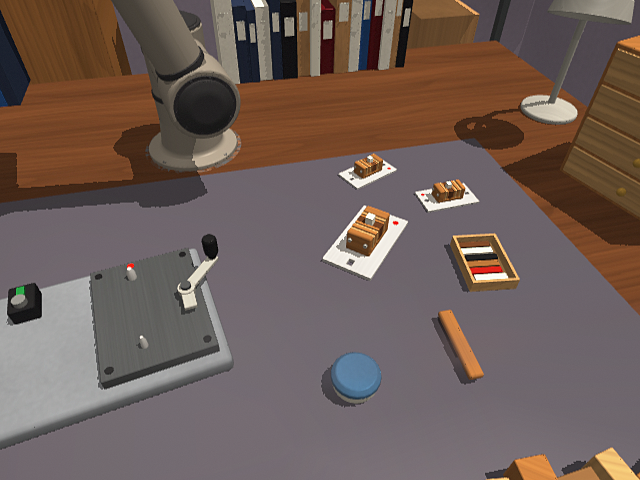

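View pics/top0.png

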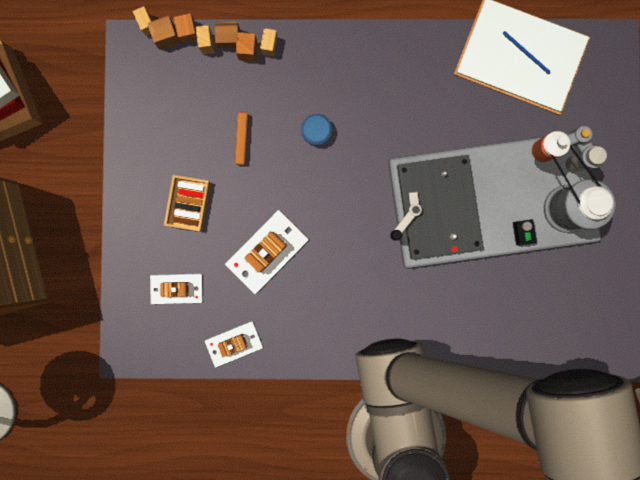

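The target plate is the large one: at (266,252) in the top view, with a red dot at (236,265). The other two white plates are smaller look-alikes. The machine's dowels are at (445,174) and (453,237), and the knob is at (396,234). I'll refine these positions geometrically next.

```bash
cat > h.py <<'E'
import numpy as np,cv2
from station import *
def world(p,mask=None):
    d=p["depth"];v,u=np.nonzero((d>0) if mask is None else (mask&(d>0)))
    z=d[v,u];c=np.c_[(u-p["cx"])/p["fx"]*z,(v-p["cy"])/p["fy"]*z,z]
    return (c-np.asarray(p["t"]))@np.asarray(p["R"]),u,v
def ray(p,u,v,z):  # pixel -> world at height z
    R=np.asarray(p["R"]);o=-R.T@np.asarray(p["t"]);d=R.T@np.array([(u-p["cx"])/p["fx"],(v-p["cy"])/p["fy"],1.])
    return o+d*(z-o[2])/d[2]
def proj(p,X):
    c=np.asarray(p["R"])@X+p["t"];return c[0]/c[2]*p["fx"]+p["cx"],c[1]/c[2]*p["fy"]+p["cy"]
E
python3 - <<'E'
from h import *
for n in("top","scene"):
    p=get_image(n);W,u,v=world(p);img=p["image"].astype(int)
    col=img[v,u]
    near=np.hypot(W[:,0]-.43,W[:,1]-.305)<.12
    # plate: white pixels
    m=near&(col.min(1)>120)&(W[:,2]<.02)&(W[:,2]>-.01)
    P=W[m];print(n,"plate z",np.median(P[:,2]),m.sum())
    # reproject pixel rays at z=.008
    Q=np.array([ray(p,a,b,.008)[:2] for a,b in zip(u[m],v[m])],np.float32)
    print(" rect",cv2.minAreaRect(Q*1000))
    b=near&(W[:,2]>.03)&(W[:,2]<.075);print(" block rect",cv2.minAreaRect((W[b][:,:2]*1000).astype(np.float32)),np.percentile(W[b][:,2],[50,90,99]))
    # red dots
    r=(col[:,0]>120)&(col[:,1]<70)&(col[:,2]<70)
    for c,z,nm in(((.37,.375),.008,"pl"),((.4385,-.126),.05,"tab")):
        k=r&(np.hypot(W[:,0]-c[0],W[:,1]-c[1])<.04)
        print(" red",nm,k.sum(),ray(p,u[k].mean(),v[k].mean(),z) if k.sum() else 0)
    # table
    t=(np.hypot(W[:,0]-.53,W[:,1]+.1)<.2)&(W[:,2]>.042)&(W[:,2]<.056)&(col.max(1)<110)
    print(" table",cv2.minAreaRect((W[t][:,:2]*1000).astype(np.float32)),np.median(W[t][:,2]))
    for c in((.4666,-.1225),(.605,-.103),(.4655,.011),(.526,-.034)):
        k=(np.hypot(W[:,0]-c[0],W[:,1]-c[1])<.025)&(W[:,2]>.06)
        print(" up",k.sum(),W[k].mean(0) if k.sum() else 0,W[k][:,2].max() if k.sum() else 0)
    i=p["image"]
    if n=="top":
        a=cv2.resize(i[120:280,380:500],None,fx=5,fy=5,interpolation=cv2.INTER_CUBIC)[:600];b=cv2.resize(i[200:300,216:316],(800,600) and None,fx=6,fy=6,interpolation=cv2.INTER_CUBIC)
        cv2.imwrite("pics/ta.png",a[:,:,::-1]);cv2.imwrite("pics/tb.png",b[:,:,::-1])
E
```

```text
top plate z 0.00795934817165142 2406
 rect ((451.52838134765625, 324.9874267578125), (163.9864044189453, 183.54898071289062), 45.50361251831055)
 block rect ((429.21990966796875, 304.5464172363281), (49.433406829833984, 97.52311706542969), 45.8272590637207) [0.05061511 0.05610181 0.06613337]
 red pl 7 [0.39963451 0.3752934  0.008     ]
 red tab 29 [ 0.43810077 -0.12842677  0.05      ]
 table ((541.2969360351562, -150.27117919921875), (220.89373779296875, 278.0489501953125), 7.5907697677612305) 0.05059698606089104
 up 26 [ 0.4651926  -0.1217293   0.06978384] 0.07684758612855538
 up 14 [ 0.60725005 -0.10179336  0.06847673] 0.07408516143797453
 up 138 [0.46982359 0.00920396 0.09986699] 0.1171875517237731
 up 215 [ 0.52650214 -0.0321218   0.07071349] 0.08165489979095818
scene plate z 0.006381708210377828 1910
 rect ((429.47332763671875, 304.3148498535156), (102.78993225097656, 182.19871520996094), 45.86853790283203)
 block rect ((431.2126770019531, 302.7361145019531), (50.32109451293945, 95.41779327392578), 46.005409240722656) [0.04818992 0.05249028 0.06313427]
 red pl 10 [0.39837341 0.37556586 0.008     ]
 red tab 19 [ 0.43649663 -0.12726586  0.05      ]
 table ((542.2102661132812, -152.30816650390625), (224.4825439453125, 278.1490173339844), 8.202666282653809) 0.048834653230052746
 up 62 [ 0.46911657 -0.12289244  0.06598563] 0.07248562711506189
 up 48 [ 0.61024182 -0.1024263   0.06542813] 0.07219133368773932
 up 428 [0.47434571 0.00887335 0.0897601 ] 0.11260830495518079
 up 364 [ 0.52918848 -0.03274494  0.06874351] 0.07666819761792043
```

View pics/tb.png

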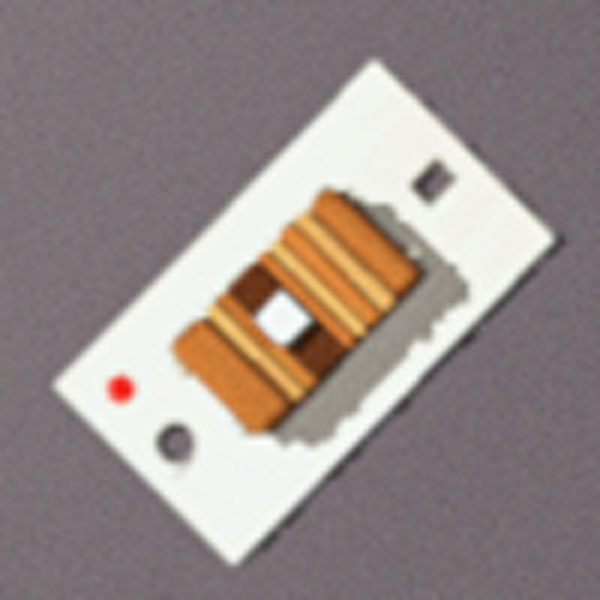

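View pics/ta.png

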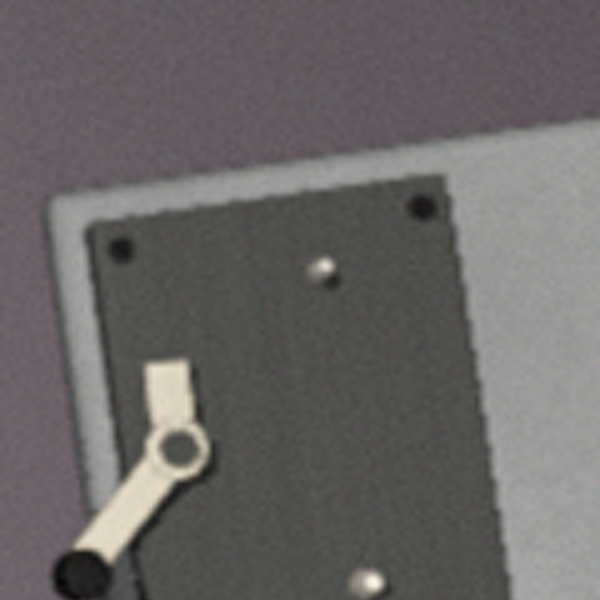

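Call:
send_rows:
  motion:
    - [2.74,-2.22,-0.7,0]
    - [2.74,-2.22,-0.7,0]
    - [2.74,-2.22,-0.7,0]
    - [2.74,-2.22,-0.7,0]
    - [2.74,-2.22,-0.7,0]
  hand: 9.18

```text
time_s: 1.82
tcp_pos: [0.2628, -0.3469, 0.2313]
eef_rot: [3.1, 0.508, 0.0]
force: [1.0, 0.1, 0.0]
grip_width: 0.092
```

Call:
send_rows:
  motion:
    - [2.74,-2.22,-0.7,0]
    - [2.74,-2.22,-0.7,0]
    - [2.74,-2.22,-0.7,0]
    - [2.74,-2.22,-0.7,0]
    - [2.74,-2.22,-0.7,0]

```text
time_s: 2.23
tcp_pos: [0.3572, -0.1978, 0.2665]
eef_rot: [3.099, 0.509, 0.001]
force: [0.5, 0.4, 0.2]
grip_width: 0.0921
```

Call:
send_rows:
  motion:
    - [2.74,-2.22,-0.7,0]
    - [2.74,-2.22,-0.7,0]
    - [2.74,-2.22,-0.7,0]
    - [2.74,-2.22,-0.7,0]
    - [2.74,-2.22,-0.7,0]

```text
time_s: 2.65
tcp_pos: [0.4515, -0.0486, 0.3015]
eef_rot: [3.1, 0.51, 0.001]
force: [0.9, -1.2, -0.1]
grip_width: 0.0916
```

Run:
```python
from h import *
p=get_image("wrist");cv2.imwrite("pics/w0.png",p["image"][:,:,::-1]);s=read_state();print(s["tcp_pos"],s["eef_rot"],s["q"]);print(p["R"],p["t"],p["fx"])
```

```text
[ 0.45447485 -0.04404442  0.30260392] [-3.09703349 -0.51469433 -0.00771365] [-0.26777928  0.14499295  1.49413089  0.00395146  1.49887649  0.97337151]
[[ 0.3197369  -0.94750504  0.00158766]
 [-0.90957995 -0.30646884  0.28060857]
 [-0.26539147 -0.09116501 -0.95982098]] [-0.19040326  0.33207112  0.60683993] 417.9070731871642
```

View pics/w0.png

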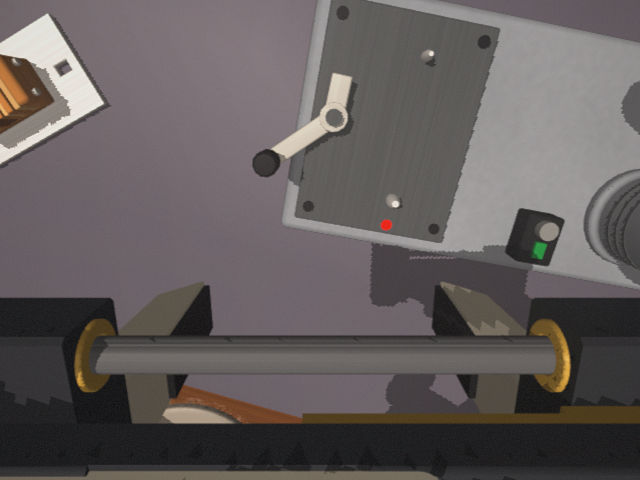

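The wrist view shows both dowel tips clearly, at (429,56) and (394,201). The red dot is at (387,225), the latch hub at (334,117) and the knob at (265,163). I'll measure the machine from this view while the arm is still.

Call:
send_rows:
  motion:
    - [0,0,0,0]
    - [0,0,0,0]

```text
time_s: 2.87
tcp_pos: [0.4507, -0.0501, 0.3007]
eef_rot: [3.099, 0.512, -0.001]
force: [-0.3, -0.0, -0.0]
grip_width: 0.0921
```

Run:
```python
from h import *
p=get_image("wrist");s=read_state();print(s["tcp_pos"],s["q"])
i=p["image"].astype(int)
for n in("dowel_big","dowel_small","latch_pivot","latch_knob","seat"): print(n,[(m["conf"],m["centre"]) for m in mark_of(n,p)])
W,u,v=world(p);col=i[v,u]
t=(np.hypot(W[:,0]-.53,W[:,1]+.1)<.16)&(abs(W[:,2]-.05)<.006)&(col.max(1)<105)
print("z",np.median(W[t][:,2]))
r=(col[:,0]>150)&(col[:,1]<70)&(col[:,2]<70)&(abs(W[:,2]-.05)<.02)
print("red",ray(p,u[r].mean(),v[r].mean(),.05),r.sum())
for c in((.4666,-.1225),(.605,-.103),(.4655,.011),(.526,-.034)):
    k=(np.hypot(W[:,0]-c[0],W[:,1]-c[1])<.025)&(W[:,2]>.06)
    P=W[k];top=P[P[:,2]>P[:,2].max()-.006]
    print("up",k.sum(),P.mean(0),P[:,2].max(),top.mean(0),(u[k].mean(),v[k].mean()))
o=p["image"]
a=cv2.resize(o[20:90,390:470],None,fx=8,fy=8,interpolation=cv2.INTER_CUBIC);b=cv2.resize(o[165:245,350:430],(560,560),interpolation=cv2.INTER_CUBIC)
c=np.zeros((560,1200,3),np.uint8);c[:560,:640]=a;c[:,640:]=b
cv2.imwrite("pics/w1.png",cv2.resize(c[:,:,::-1],(800,373)));cv2.imwrite("pics/w1full.png",o[:,:,::-1])
np.savez("w1.npz",**{k:np.asarray(p[k]) for k in("image","depth","R","t","fx","fy","cx","cy")})
```

```text
[ 0.45037837 -0.050722    0.30056996] [-2.81039529e-01  1.42606208e-01  1.50238539e+00 -6.25305851e-04
  1.49738823e+00  9.63853222e-01]
dowel_big [(0.92, [0.4684, -0.1228, 0.051])]
dowel_small [(0.96, [0.604, -0.1007, 0.053])]
latch_pivot [(0.83, [0.5243, -0.0352, 0.0596])]
latch_knob [(0.62, [0.4731, 0.0121, 0.0971]), (0.52, [0.6039, -0.1035, 0.0531]), (0.47, [0.5241, -0.0382, 0.059])]
seat [(0.63, [0.5412, -0.1099, 0.0508]), (0.3, [0.5246, -0.0402, 0.0567])]
z 0.049382959606818246
red [ 0.43852459 -0.12614423  0.05      ] 88
up 548 [ 0.47777982 -0.10808298  0.28538496] 0.3739869724011444 [ 0.48168646 -0.10408711  0.37064577] (np.float64(475.60036496350364), np.float64(286.742700729927))
up 96 [ 0.60736476 -0.10024822  0.06669232] 0.07303957541608433 [ 0.60771741 -0.10094388  0.0701776 ] (np.float64(427.09375), np.float64(53.020833333333336))
up 29317 [0.46110882 0.00415324 0.40496737] 0.4408324093951698 [ 0.46302676 -0.00434178  0.43754369] (np.float64(87.38104171641028), np.float64(374.1698673124808))
up 1166 [ 0.5274997  -0.03149127  0.06958054] 0.07744381530645333 [ 0.52610228 -0.03446069  0.07524108] (np.float64(329.4982847341338), np.float64(112.8713550600343))
```

View pics/w1.png

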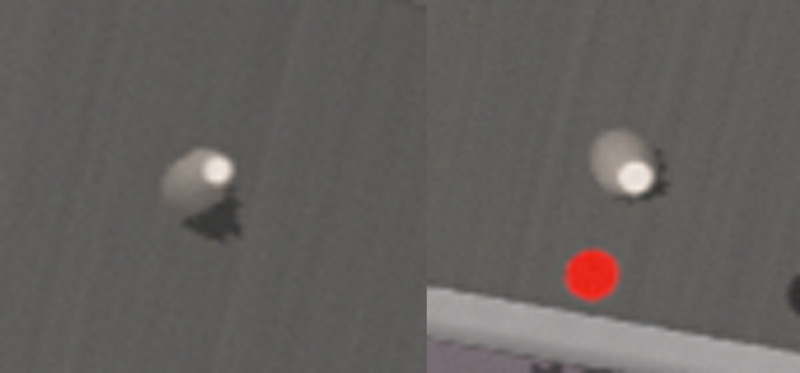

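Run:
```python
from h import *
p=dict(np.load("w1.npz"));g=p["image"].min(2).astype(float)
pts=[]
for (a,b) in((394,203),(430,52)):
    y,x=np.mgrid[b-9:b+10,a-9:a+10];w=np.clip(g[b-9:b+10,a-9:a+10]-190,0,None)
    uu,vv=(w*x).sum()/w.sum(),(w*y).sum()/w.sum();X=ray(p,uu,vv,.072);pts.append(X);print(uu,vv,X)
d=pts[1]-pts[0];print(np.hypot(*d[:2]),np.degrees(np.arctan2(d[1],d[0])),(pts[0]+pts[1])/2)
# knob top
m=(p["image"].max(2)<60);n,l,st,c=cv2.connectedComponentsWithStats(m.astype(np.uint8))
k=l[163,265];print("knob",st[k],c[k],ray(p,*c[k],.112))
# table edges direction: red dot vs dowel
```

```text
394.1004304160689 202.43185078909613 [ 0.46631264 -0.12194136  0.072     ]
430.3718411552347 51.51263537906137 [ 0.6084752  -0.10166518  0.072     ]
0.14360124315348533 8.117164955045032 [ 0.53739392 -0.11180327  0.072     ]
knob [     0      0    640    480 244657] [319.10566221 199.10553959] [ 0.45264429 -0.04647381  0.112     ]
```

Call:
send_rows:
  motion:
    - [1.85,-2.96,0.62,0]
    - [1.85,-2.96,0.62,0]
    - [1.85,-2.96,0.62,0]
    - [1.85,-2.96,0.62,0]
    - [1.85,-2.96,0.62,0]

```text
time_s: 3.58
tcp_pos: [0.4913, 0.1203, 0.2697]
eef_rot: [3.1, 0.507, 0.0]
force: [1.0, 0.0, 0.4]
grip_width: 0.0919
```

Call:
send_rows:
  motion:
    - [1.85,-2.96,0.62,0]
    - [1.85,-2.96,0.62,0]
    - [1.85,-2.96,0.62,0]
    - [0,0,0,-6.9]
    - [0,0,0,-6.9]

```text
time_s: 4.0
tcp_pos: [0.5151, 0.2225, 0.2501]
eef_rot: [-3.013, -0.889, 0.003]
force: [-0.4, -1.0, 1.1]
grip_width: 0.0918
```

Call:
send_rows:
  motion:
    - [0,0,0,-6.9]
    - [0,0,0,-6.9]
    - [0,0,0,-6.9]
    - [0,0,0,-6.9]
    - [0,0,0,-6.9]

```text
time_s: 4.42
tcp_pos: [0.5155, 0.2205, 0.2512]
eef_rot: [2.616, 1.739, -0.001]
force: [0.3, -0.4, 0.1]
grip_width: 0.0918
```

Call:
send_rows:
  motion:
    - [0,0,0,-6.9]
    - [0,0,0,-6.9]
    - [0,0,0,-6.9]
    - [0,0,0,-6.9]
    - [0,0,0,-6.9]

```text
time_s: 4.83
tcp_pos: [0.5155, 0.2205, 0.2512]
eef_rot: [-1.983, -2.437, 0.001]
force: [1.0, -0.5, -0.5]
grip_width: 0.0916
```

Call:
send_rows:
  motion:
    - [0,0,0,-6.9]
    - [0,0,0,-6.9]
    - [0,0,0,-6.9]
    - [0,0,0,-6.9]
    - [0,0,0,-6.9]

```text
time_s: 5.25
tcp_pos: [0.5155, 0.2205, 0.2512]
eef_rot: [-1.171, -2.915, 0.0]
force: [0.5, -0.6, -1.4]
grip_width: 0.0914
```

Call:
send_rows:
  motion:
    - [0,0,0,0]
    - [0,0,0,0]

```text
time_s: 5.42
tcp_pos: [0.5154, 0.2208, 0.2512]
eef_rot: [-1.184, -2.91, 0.0]
force: [-0.2, 0.7, -1.1]
grip_width: 0.092
```

```bash
cat >> h.py <<'E'
def st():
    s=read_state();R=cv2.Rodrigues(np.asarray(s["eef_rot"]))[0]
    psi=np.degrees(np.arctan2(R[1,0],R[0,0]));print("tcp",s["tcp_pos"].round(4),"psi",psi.round(2),"F",np.round(s["force"],1),"w",s["grip_width"],"t",s["time_s"],"q6",s["q"][5]);return s,R,psi
def go(target,s,R): # tool-axis shift cm
    d=R.T@(np.asarray(target)-s["tcp_pos"])*100;print("shift cm",d.round(2))
E
python3 - <<'E'
from h import *
p=get_image("wrist");s,R,psi=st()
cv2.imwrite("pics/w2.png",p["image"][:,:,::-1])
np.savez("w2.npz",**{k:np.asarray(p[k]) for k in("image","depth","R","t","fx","fy","cx","cy")})
for n in("hole_big","hole_small","carrier"): print(n,[(m["conf"],m["centre"]) for m in mark_of(n,p)])
E
```

```text
tcp [0.5154 0.2209 0.2512] psi 135.7 F [ 0.2 -0.2  0.3] w 0.09145385074655074 t 5.4667 q6 -0.5293823143925294
hole_big []
hole_small [(0.78, [0.4778, 0.2589, 0.0028])]
carrier [(0.97, [0.4281, 0.3094, 0.0007])]
```

View pics/w2.png

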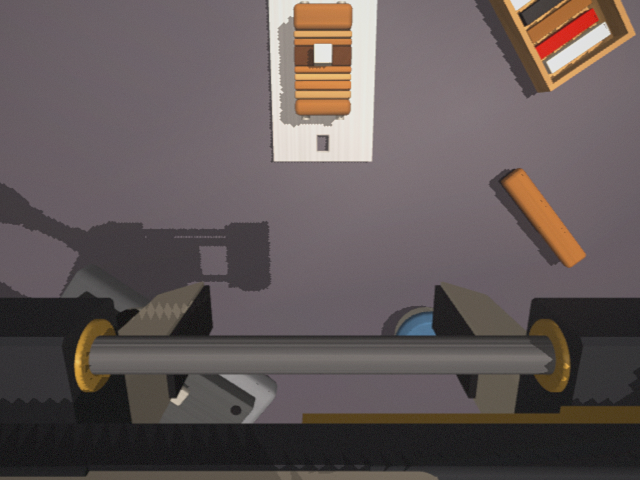

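The plate stands nearly upright in this view. Its right edge is at u≈375, its bottom edge at v≈160 and the slot is at (322,142). I'll fit those edges.

Run:
```python
from h import *
p=dict(np.load("w2.npz"));g=p["image"].min(2).astype(float)
def edge(arr): # position of crossing from bright to dark by half level
    hi,lo=arr[:4].mean(),arr[-4:].mean();th=(hi+lo)/2
    k=np.argmax(arr<th);return k-1+(arr[k-1]-th)/(arr[k-1]-arr[k])
Rt=[ray(p,362+edge(g[v,362:392]),v,.008) for v in range(3,150,3)]
Bt=[ray(p,u,150+edge(g[150:175,u]),.008) for u in range(280,368,3)]
Lf=[ray(p,282-edge(g[v,262:283][::-1]),v,.008) for v in range(130,158,3)]
def line(P):
    P=np.array(P)[:,:2].astype(np.float32);vx,vy,x,y=cv2.fitLine(P,cv2.DIST_HUBER,0,.01,.01).ravel();return np.array([vx,vy]),np.array([x,y])
for n,P in(("R",Rt),("B",Bt),("L",Lf)):
    d,o=line(P);print(n,np.degrees(np.arctan2(d[1],d[0]))%180,o)
d,o=line(Rt);b,ob=line(Bt);
if d[0]<0:d=-d   # plate +x
yax=np.array([-d[1],d[0]])
# corner
c=o+d*np.linalg.solve(np.c_[d,-b],ob-o)[0]
s=1 if yax@(np.array([.4295,.3045])-c)>0 else -1
C=c-d*.09+s*yax*.05;print("corner",c,"centre",C,"yaw",np.degrees(np.arctan2(d[1],d[0])))
dl,ol=line(Lf);print("width",(ol-o)@yax)
# slot centroid at z .008
w=np.clip(170-g[132:152,312:334],0,None);y,x=np.mgrid[132:152,312:334]
print("slot",ray(p,(w*x).sum()/w.sum(),(w*y).sum()/w.sum(),.008),"expected",C+.072*d)
# block sides
img=p["image"].astype(int)
W,u,v=world(p);m=(abs(W[:,2]-.052)<.006)&(np.hypot(W[:,0]-.43,W[:,1]-.305)<.08);print("block",cv2.minAreaRect((W[m][:,:2]*1000).astype(np.float32)),np.median(W[m][:,2]))
```

```text
R 135.67673 [0.47412246 0.33316612]
B 45.6804 [0.5013388  0.25048345]
L 135.93471 [0.44724697 0.21959388]
corner [0.52938   0.2791987] centre [0.4300579 0.3063118] yaw -44.323265
width -0.10002868
slot [0.4816607  0.25659818 0.008     ] expected [0.48156735 0.25600496]
block ((430.2392578125, 305.465087890625), (50.02959442138672, 89.0113525390625), 45.75138473510742) 0.04988123927393255
```

Call:
send_rows:
  motion:
    - [3.01,0.03,0,0]
    - [3.01,0.03,0,0]
    - [3.01,0.03,0,0]
    - [3.01,0.03,0,0]
    - [0,0,3.3,0]

```text
time_s: 6.03
tcp_pos: [0.4293, 0.3107, 0.2239]
eef_rot: [1.172, 2.908, 0.016]
force: [0.8, 0.5, 0.5]
grip_width: 0.0916
```

Call:
send_rows:
  motion:
    - [0,0,3.3,0]
    - [0,0,3.3,0]
    - [0,0,3.3,0]
    - [0,0,0,0]
    - [0,0,0,0]

```text
time_s: 6.45
tcp_pos: [0.4289, 0.3055, 0.1187]
eef_rot: [-1.178, -2.91, 0.004]
force: [-0.2, -0.2, 0.6]
grip_width: 0.0919
```

Run:
```python
from h import *
p=get_image("wrist");s,R,psi=st();go((.4301,.306,.016),s,R)
cv2.imwrite("pics/w3.png",p["image"][:,:,::-1])
```

```text
tcp [0.4302 0.3062 0.1204] psi 135.92 F [0.8 0.1 0.7] w 0.09153232874451987 t 6.5 q6 -0.32807857800165974
shift cm [-0.   -0.03 10.44]
```

View pics/w3.png

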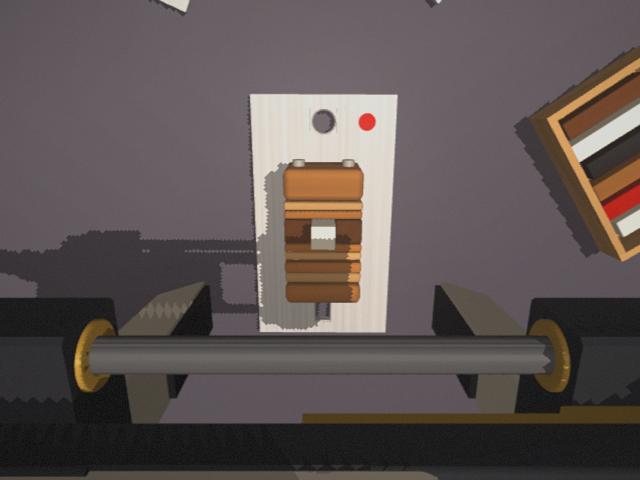

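The plate and block are centred between the fingers: block at u≈323, fingers at 210 and 435. I'll go down and grip.

Call:
send_rows:
  motion:
    - [0,0,3,0]
    - [0,0,3,0]
    - [0,0,2,0]
    - [0,0,1.5,0]
    - [0,0,0.9,0]

```text
time_s: 6.92
tcp_pos: [0.4308, 0.3064, 0.016]
eef_rot: [1.178, 2.911, 0.003]
force: [0.5, -0.1, -0.8]
grip_width: 0.0918
```

Call:
send_rows:
  motion:
    - [0,0,0,0]
    - [0,0,0,0]

```text
time_s: 7.08
tcp_pos: [0.4308, 0.3065, 0.0168]
eef_rot: [1.178, 2.911, 0.003]
force: [0.2, -0.0, 0.9]
grip_width: 0.0916
```

Call:
send_rows:
  motion:
    - [0,0,0,0]
    - [0,0,0,0]
    - [0,0,0,0]
    - [0,0,0,0]
    - [0,0,0,0]
  hand: 4

```text
time_s: 7.5
tcp_pos: [0.4298, 0.306, 0.0157]
eef_rot: [1.177, 2.912, 0.001]
force: [0.8, 1.1, -0.0]
grip_width: 0.0634
```

Call:
send_rows:
  motion:
    - [0,0,0,0]
    - [0,0,0,0]
    - [0,0,0,0]
    - [0,0,0,0]
    - [0,0,0,0]

```text
time_s: 7.92
tcp_pos: [0.4295, 0.3058, 0.0153]
eef_rot: [-1.178, -2.912, 0.0]
force: [-0.7, -0.8, 1.9]
grip_width: 0.0497
```

Run:
```python
from h import *
st()
```

```text
tcp [0.4295 0.3058 0.0153] psi 135.97 F [-0.7 -0.8  1.9] w 0.04965680470028359 t 7.9167 q6 -0.3287399518112378
```

Call:
send_rows:
  motion:
    - [0,0,0,0]
    - [0,0,-0.5,0]
    - [0,0,-1,0]
    - [0,0,-1.5,0]
    - [0,0,-2,0]

```text
time_s: 8.33
tcp_pos: [0.4284, 0.3053, 0.065]
eef_rot: [-1.177, -2.91, 0.004]
force: [0.2, 0.4, -3.7]
grip_width: 0.0494
```

Call:
send_rows:
  motion:
    - [0,0,-2.5,0]
    - [0,0,-3,0]
    - [0,0,-2.5,0]
    - [0,0,-1.5,0]
    - [0,0,-0.5,0]

```text
time_s: 8.75
tcp_pos: [0.4306, 0.3065, 0.1686]
eef_rot: [1.176, 2.909, 0.006]
force: [0.5, 0.1, -3.9]
grip_width: 0.0497
```

Run:
```python
from h import *
s,R,psi=st();go((.5374,-.1118,.165),s,R)
p=get_image("wrist");cv2.imwrite("pics/w4.png",p["image"][:,:,::-1])
W,u,v=world(p)
p=get_image("scene");cv2.imwrite("pics/s4.png",p["image"][:,:,::-1])
```

```text
tcp [0.4306 0.3065 0.1686] psi 135.97 F [ 0.5  0.1 -3.9] w 0.04969189423370062 t 8.75 q6 -0.3287494370950029
shift cm [-36.75 -22.66   0.31]
```

View pics/w4.png

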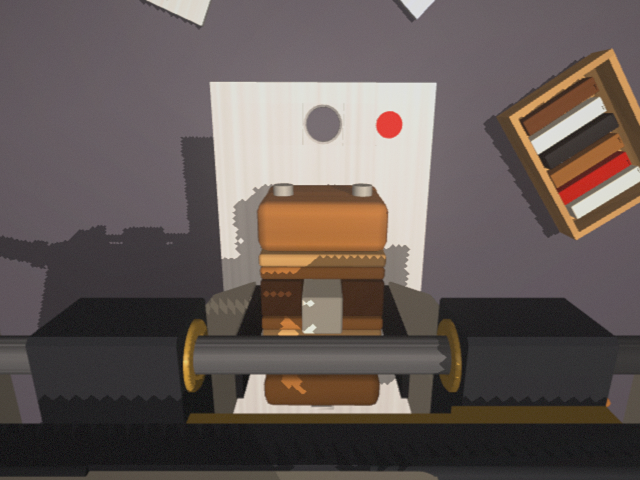

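View pics/s4.png

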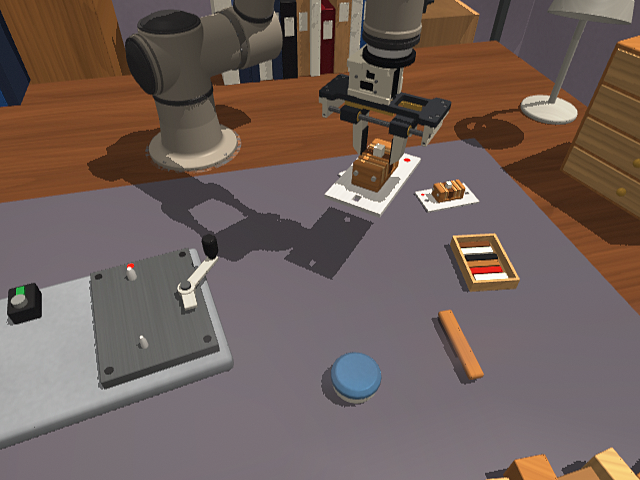

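The plate is held level. The wrist view shows the big hole at (323,124) and the dot at (389,124). I'll measure the in-hand offset while still.

```bash
cat >> h.py <<'E'
def inhand(p,s,R):
    zt=s["tcp_pos"][2]-.0073
    g=p["image"].astype(float)
    # plate white mask -> contours in upper area ; hole = non-white blob enclosed
    y0,y1,x0,x1=95,160,285,360
    w=(g.min(2)[y0:y1,x0:x1]<165).astype(np.uint8)
    n,l,sta,c=cv2.connectedComponentsWithStats(w)
    k=max(range(1,n),key=lambda i:sta[i][4]);hc=c[k]+[x0,y0]
    X=ray(p,*hc,zt);T=R.T@(X-s["tcp_pos"]);print("hole pix",hc,"area",sta[k][4],"diam mm?",2*np.sqrt(sta[k][4]/np.pi),"world",X,"tool cm",(T*100).round(2))
    return X
E
python3 - <<'E'
from h import *
p=get_image("wrist");s,R,psi=st();inhand(p,s,R)
g=p["image"].min(2).astype(float);zt=s["tcp_pos"][2]-.0073
E_={}
for nm,rng in(("L",range(90,190,4)),("Rr",range(90,240,4))):
    P=[]
    for v in rng:
        row=g[v]
        us=np.nonzero(row>150)[0];us=us[(us>195)&(us<450)]
        u=us.min()-.5 if nm=="L" else us.max()+.5
        P.append(R.T@(ray(p,u,v,zt)-s["tcp_pos"]))
    P=np.array(P)[:,:2].astype(np.float32);vx,vy,x,y=cv2.fitLine(P,cv2.DIST_HUBER,0,.01,.01).ravel()
    print(nm,np.degrees(np.arctan2(vy,vx)),"y at x=72mm",y+vy/vx*(.072-x))
P=[]
for u in range(225,425,8):
    col=g[60:110,u];k=60+np.argmax(col>150)-.5;P.append((R.T@(ray(p,u,k,zt)-s["tcp_pos"]))[0])
print("end x",np.median(P),P[0],P[-1])
np.savez("w4.npz",**{k:np.asarray(p[k]) for k in("image","depth","R","t","fx","fy","cx","cy")})
E
```

```text
tcp [0.4291 0.3057 0.1648] psi 135.97 F [-0.1 -0.3 -5.2] w 0.049320452594725464 t 8.9 q6 -0.32874506945930815
hole pix [323.12359551 122.95131086] area 1068 diam mm? 36.875735026940866 world [0.37879647 0.3574905  0.15747938] tool cm [7.22 0.23 0.73]
L 0.02185387 y at x=72mm -0.04814813
Rr 0.3361823 y at x=72mm 0.052390106
end x 0.08983699843481477 0.08985295927963395 0.08982103005045483
```

Call:
send_rows:
  motion:
    - [-1.53,-0.94,0,0]
    - [-3.06,-1.87,0,0]
    - [-3.06,-1.87,0,0]
    - [-3.06,-1.87,0,0]
    - [-3.06,-1.87,0,0]

```text
time_s: 9.32
tcp_pos: [0.469, 0.148, 0.1635]
eef_rot: [-1.175, -2.91, 0.003]
force: [0.9, 0.2, -4.6]
grip_width: 0.0497
```

Call:
send_rows:
  motion:
    - [-3.06,-1.87,0,0]
    - [-3.06,-1.87,0,0]
    - [-3.06,-1.87,0,0]
    - [-3.06,-1.87,0,0]
    - [-3.06,-1.87,0,0]

```text
time_s: 9.73
tcp_pos: [0.5141, -0.0255, 0.1635]
eef_rot: [-1.177, -2.909, 0.001]
force: [1.1, 0.2, -5.2]
grip_width: 0.0495
```

Call:
send_rows:
  motion:
    - [-3.06,-1.87,0,0]
    - [-3.06,-1.87,0,0]
    - [-1.53,-0.93,0,0]
    - [0,0,0,-3]
    - [0,0,0,-6.5]

```text
time_s: 10.15
tcp_pos: [0.5366, -0.112, 0.1629]
eef_rot: [-0.932, -2.996, -0.0]
force: [0.0, 0.3, -4.3]
grip_width: 0.0498
```

Call:
send_rows:
  motion:
    - [0,0,0,-6.5]
    - [0,0,0,-6.5]
    - [0,0,0,-6.5]
    - [0,0,0,-6.5]
    - [0,0,0,-6.5]

```text
time_s: 10.57
tcp_pos: [0.5364, -0.1103, 0.1631]
eef_rot: [-0.047, -3.137, -0.002]
force: [0.8, 0.8, -4.4]
grip_width: 0.0497
```

Call:
send_rows:
  motion:
    - [0,0,0,-6.5]
    - [0,0,0,-3.8]
    - [0,0,0,0]
    - [0,0,0,0]
    - [0,0,0,0]

```text
time_s: 10.98
tcp_pos: [0.5371, -0.1105, 0.1643]
eef_rot: [0.223, -3.132, -0.001]
force: [-0.2, -1.4, -5.2]
grip_width: 0.0493
```

Run:
```python
from h import *
p=get_image("wrist");s,R,psi=st();inhand(p,s,R)
cv2.imwrite("pics/w5.png",p["image"][:,:,::-1])
np.savez("w5.npz",**{k:np.asarray(p[k]) for k in("image","depth","R","t","fx","fy","cx","cy")})
```

```text
tcp [ 0.5372 -0.1105  0.1646] psi -171.84 F [ 0.1 -0.4 -4.5] w 0.04940508582266292 t 11.0333 q6 -2.0559224676844305
hole pix [326.4952381  151.05194805] area 1155 diam mm? 38.34829427978659 world [ 0.47808792 -0.1161909   0.15727311] tool cm [5.93 0.28 0.74]
```

View pics/w5.png

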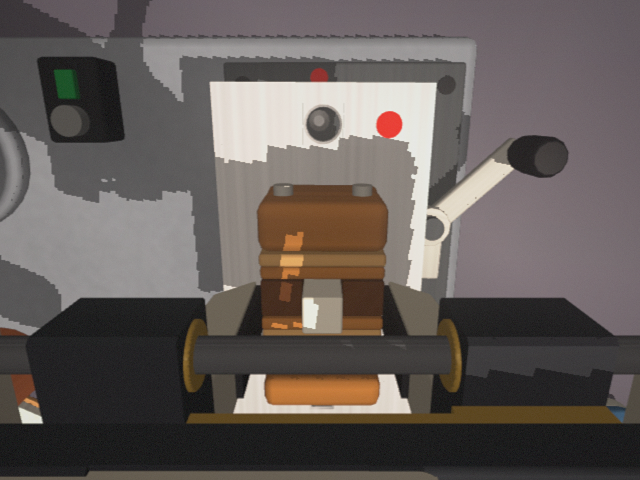

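The big dowel shows through the plate's hole at about (320,120), with the hole's centre at (323,123). I'll zoom in to measure the offset.

Run:
```python
from h import *
p=dict(np.load("w5.npz"));o=p["image"][95:155,285:365]
cv2.imwrite("pics/w5z.png",cv2.resize(o[:,:,::-1],None,fx=8,fy=8,interpolation=cv2.INTER_CUBIC))
```

```text
(no output)
```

View pics/w5z.png

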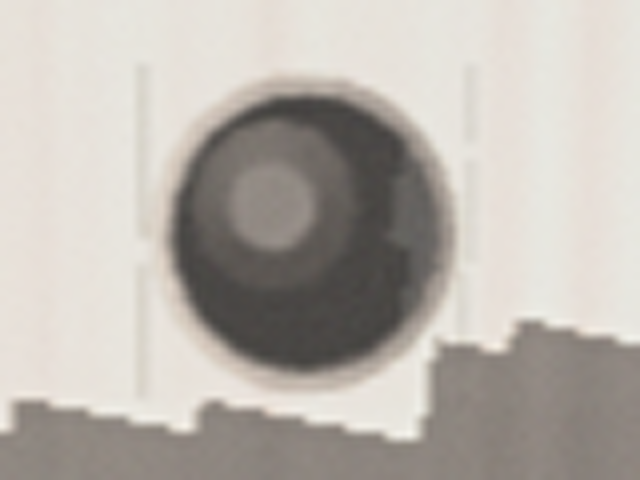

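Run:
```python
from h import *
p=dict(np.load("w5.npz"));s,R,psi=st()
zt=s["tcp_pos"][2]-.0073
H=ray(p,323.06,123.56,zt);T=ray(p,318.7,120.4,.072);print(H,T)
d=R.T@(T-H);print("tool shift cm",(d*100).round(2),"hole tool",(R.T@(H-s["tcp_pos"])*100).round(2))
o=-p["R"].T@p["t"];print("cam",o,"in tool",(R.T@(o-s["tcp_pos"])).round(4))
r=R.T@p["R"].T;print(r.round(4))
```

```text
tcp [ 0.5372 -0.1105  0.1646] psi -171.84 F [ 0.1 -0.4 -4.5] w 0.04940508582266292 t 11.0333 q6 -2.0559224676844305
[ 0.46625911 -0.11947959  0.15727311] [ 0.46615769 -0.12212479  0.072     ]
tool shift cm [ 0.04 -0.27  8.53] hole tool [7.15 0.12 0.74]
cam [ 0.46293562 -0.12045119  0.35248982] in tool [ 0.0752  0.0009 -0.1878]
[[-9.000e-04 -9.597e-01 -2.810e-01]
 [ 1.000e+00 -6.000e-04 -1.000e-03]
 [ 8.000e-04 -2.810e-01  9.597e-01]]
```

Call:
send_rows:
  motion:
    - [0.04,-0.27,0,-0.15]
    - [0,0,1.5,0]
    - [0,0,2,0]
    - [0,0,2,0]
    - [0,0,1,0]

```text
time_s: 11.45
tcp_pos: [0.5363, -0.1132, 0.0981]
eef_rot: [0.229, -3.13, -0.002]
force: [-0.9, 0.1, -5.1]
grip_width: 0.0493
```

Call:
send_rows:
  motion:
    - [0,0,0.5,0]
    - [0,0,0,0]
    - [0,0,0,0]
    - [0,0,0,0]

```text
time_s: 11.78
tcp_pos: [0.5384, -0.1137, 0.0965]
eef_rot: [-0.23, 3.131, -0.002]
force: [0.2, 0.5, -4.3]
grip_width: 0.0493
```

Run:
```python
from h import *
p=get_image("wrist");s,R,psi=st()
cv2.imwrite("pics/w6.png",p["image"][:,:,::-1]);o=p["image"][95:155,285:365]
cv2.imwrite("pics/w6z.png",cv2.resize(o[:,:,::-1],None,fx=8,fy=8,interpolation=cv2.INTER_CUBIC))
np.savez("w6.npz",**{k:np.asarray(p[k]) for k in("image","depth","R","t","fx","fy","cx","cy")})
zt=s["tcp_pos"][2]-.0073
X=np.array([.4662,-.1220,.072]);print("expected tip pix",proj(p,X));print("cur hole",ray(p,323.06,123.56,zt))
q=get_image("scene");cv2.imwrite("pics/s6.png",q["image"][:,:,::-1])
```

```text
tcp [ 0.5384 -0.1137  0.0965] psi -171.59 F [-0.2 -0.8 -4.9] w 0.04922183505226893 t 11.8333 q6 -2.064943773737834
expected tip pix (np.float64(325.64110867774974), np.float64(119.99165929842037))
cur hole [ 0.46768992 -0.12306428  0.08920304]
```

View pics/w6z.png

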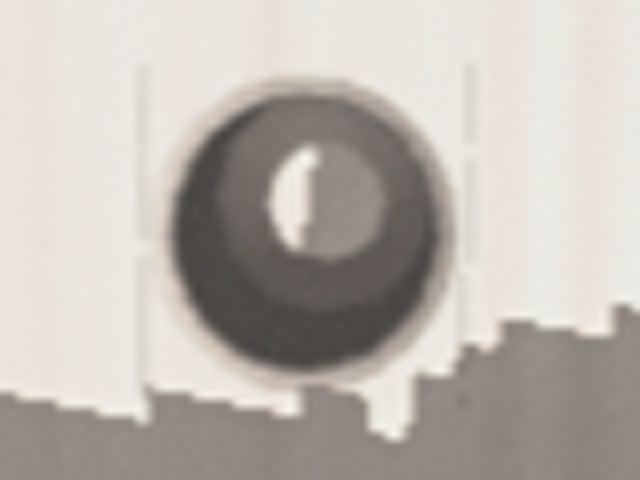

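View pics/s6.png

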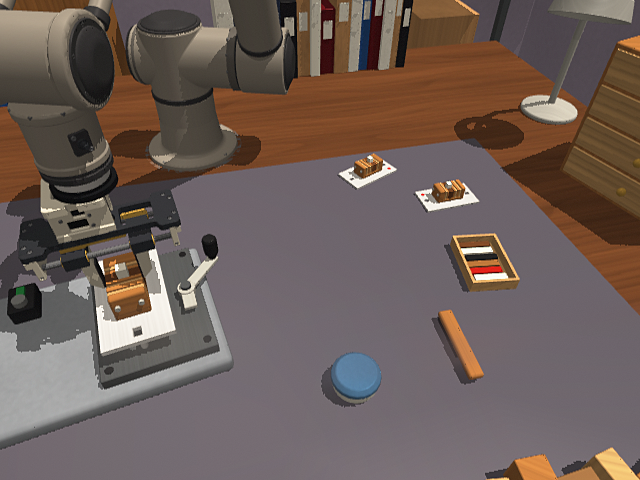

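Call:
send_rows:
  motion:
    - [0.12,0.13,0,0]
    - [0,0,0,0]
    - [0,0,0,0]
    - [0,0,0,0]
    - [0,0,0,0]

```text
time_s: 12.3
tcp_pos: [0.5362, -0.1123, 0.0954]
eef_rot: [-0.231, 3.133, -0.0]
force: [-0.4, 0.3, -4.8]
grip_width: 0.0496
```

Run:
```python
from h import *
p=get_image("wrist");s,R,psi=st()
o=p["image"][95:155,285:365]
cv2.imwrite("pics/w7z.png",cv2.resize(o[:,:,::-1],None,fx=8,fy=8,interpolation=cv2.INTER_CUBIC))
zt=s["tcp_pos"][2]-.0073
X=np.array([.4663,-.1220,.072]);print("expected tip pix",proj(p,X));H=ray(p,323.06,123.56,zt);print("cur hole",H,"err tool cm",R.T@(X-H)*100)
q=get_image("scene")
print("fit slot:",[(m["conf"],m["centre"]) for m in mark_of("hole_small",q)],"exp plate hs",R@np.array([-.072,.0012,.0153])+s["tcp_pos"])
o=q["image"][230:390,60:240];cv2.imwrite("pics/s7z.png",cv2.resize(o[:,:,::-1],None,fx=3.7,fy=3.7,interpolation=cv2.INTER_CUBIC))
```

```text
tcp [ 0.5362 -0.1123  0.0953] psi -171.58 F [-0.8  0.3 -4.3] w 0.04938122230026167 t 12.35 q6 -2.063980760344322
expected tip pix (np.float64(322.03536897693454), np.float64(124.48450922756855))
cur hole [ 0.46549067 -0.12163802  0.08804765] err tool cm [-0.07464559 -0.04745007  1.60477679]
fit slot: [(0.77, [0.6113, -0.1012, 0.0816]), (0.66, [0.3408, 0.5698, -0.0045]), (0.6, [0.231, 0.336, -0.0015])] exp plate hs [ 0.60727342 -0.1005891   0.08005278]
```

View pics/w7z.png

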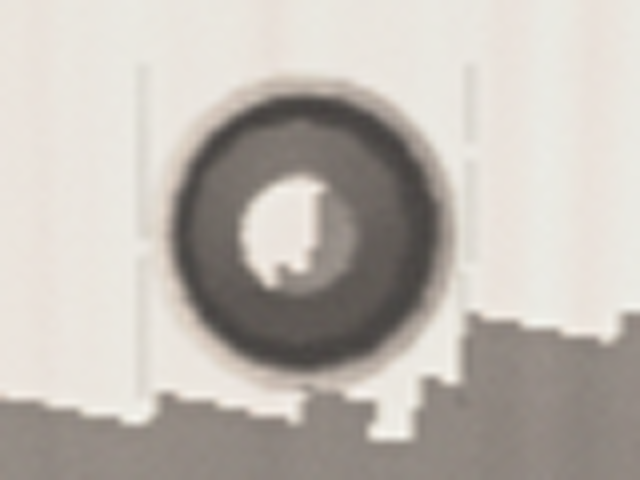

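View pics/s7z.png

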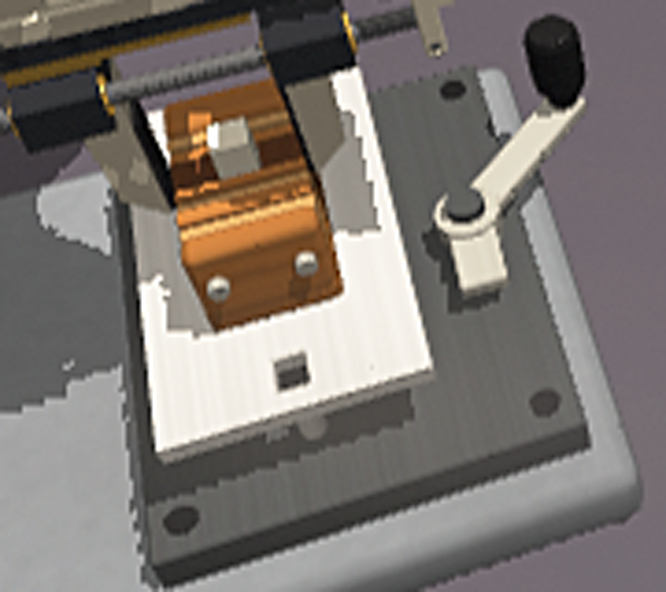

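The big dowel is now nearly centred in the hole at about (322,124), within about 0.9 mm. I'll make a tiny correction and lower slowly, watching the force.

Call:
send_rows:
  motion:
    - [-0.06,-0.04,0.2,0]
    - [0,0,0.3,0]
    - [0,0,0.3,0]
    - [0,0,0.3,0]
    - [0,0,0.3,0]

```text
time_s: 12.87
tcp_pos: [0.5367, -0.1126, 0.0808]
eef_rot: [0.23, -3.133, -0.0]
force: [0.7, 0.6, -4.3]
grip_width: 0.0496
```

Call:
send_rows:
  motion:
    - [0,0,0.2,0]
    - [0,0,0,0]
    - [0,0,0,0]

```text
time_s: 13.12
tcp_pos: [0.5368, -0.1126, 0.0791]
eef_rot: [0.23, -3.133, -0.0]
force: [-0.6, 0.1, -4.7]
grip_width: 0.0496
```

Run:
```python
from h import *
p=get_image("wrist");s,R,psi=st()
o=p["image"][95:155,285:365]
cv2.imwrite("pics/w8z.png",cv2.resize(o[:,:,::-1],None,fx=8,fy=8,interpolation=cv2.INTER_CUBIC))
zt=s["tcp_pos"][2]-.0073
X=np.array([.4663,-.1220,.072]);print("expected tip pix",proj(p,X));H=ray(p,323.06,123.56,zt);print("cur hole",H,"err tool cm",R.T@(X-H)*100)
```

```text
tcp [ 0.5369 -0.1126  0.0793] psi -171.58 F [-0.2  0.5 -3.7] w 0.04938359223103633 t 13.1667 q6 -2.064112149229393
expected tip pix (np.float64(322.781759875743), np.float64(124.1492294913418))
cur hole [ 0.46602747 -0.12191361  0.07203027] err tool cm [-0.02569462 -0.01253489  0.0030298 ]
```

View pics/w8z.png

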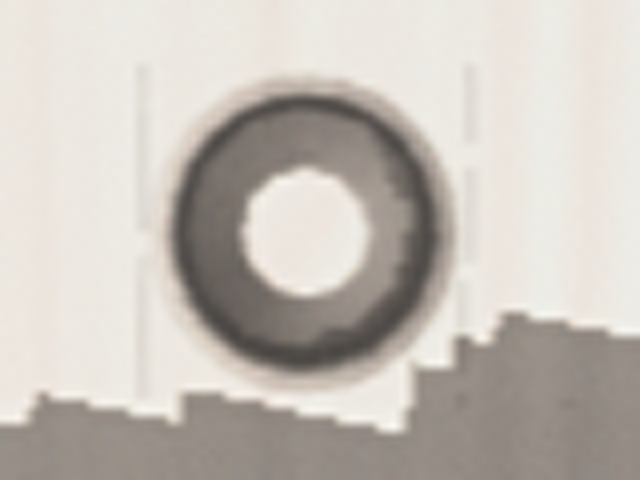

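The tip is centred in the hole at (323,124), with no side force. Continuing down.

Call:
send_rows:
  motion:
    - [0,0,0.2,0]
    - [0,0,0.2,0]
    - [0,0,0.2,0]
    - [0,0,0.2,0]
    - [0,0,0.2,0]

```text
time_s: 13.58
tcp_pos: [0.5368, -0.1126, 0.069]
eef_rot: [0.231, -3.133, 0.0]
force: [-0.8, -0.2, -3.9]
grip_width: 0.0491
```

Call:
send_rows:
  motion:
    - [0,0,0.1,0]
    - [0,0,0.1,0]
    - [0,0,0,0]

```text
time_s: 13.83
tcp_pos: [0.5367, -0.1126, 0.0671]
eef_rot: [0.231, -3.133, -0.0]
force: [-0.7, -0.0, -4.1]
grip_width: 0.0494
```

Call:
send_rows:
  motion:
    - [0,0,0.1,0]
    - [0,0,0.05,0]
    - [0,0,0,0]

```text
time_s: 14.08
tcp_pos: [0.5368, -0.1126, 0.0658]
eef_rot: [0.231, -3.133, 0.0]
force: [-0.2, 0.3, -4.4]
grip_width: 0.0494
```

Call:
send_rows:
  motion:
    - [0,0,0.05,0]
    - [0,0,0.05,0]
    - [0,0,0,0]

```text
time_s: 14.33
tcp_pos: [0.5369, -0.1126, 0.0653]
eef_rot: [-0.231, 3.133, -0.001]
force: [-1.2, 0.1, 0.4]
grip_width: 0.0495
```

Run:
```python
from h import *
s,R,psi=st();p=get_image("scene");o=p["image"][230:390,60:240];cv2.imwrite("pics/s9z.png",cv2.resize(o[:,:,::-1],None,fx=3.7,fy=3.7,interpolation=cv2.INTER_CUBIC))
```

```text
tcp [ 0.5369 -0.1126  0.0653] psi -171.58 F [-1.2  0.1  0.4] w 0.04945212185080048 t 14.3333 q6 -2.0640747300522397
```

View pics/s9z.png

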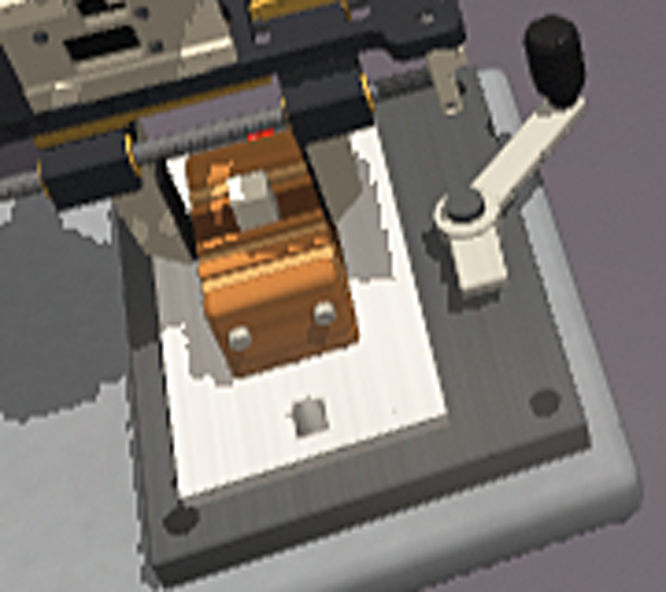

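The plate's weight is now on the table and the slot sits on the small dowel (slot visible at (308,415) in the crop). I'll press a touch more, then open only to 7 cm so the fingers clear the latch hub.

Call:
send_rows:
  motion:
    - [0,0,0.05,0]
    - [0,0,0,0]

```text
time_s: 14.55
tcp_pos: [0.537, -0.1126, 0.0653]
eef_rot: [-0.231, 3.132, -0.001]
force: [-3.2, 1.7, 6.3]
grip_width: 0.0495
```

Call:
send_rows:
  motion:
    - [0,0,0,0]
    - [0,0,0,0]
    - [0,0,0,0]
    - [0,0,0,0]
    - [0,0,0,0]
  hand: 7

```text
time_s: 14.97
tcp_pos: [0.537, -0.1127, 0.0643]
eef_rot: [-0.23, 3.133, -0.0]
force: [-0.3, -0.4, 0.1]
grip_width: 0.0696
```

Call:
send_rows:
  motion:
    - [0,0,-0.5,0]
    - [0,0,-1.5,0]
    - [0,0,-3,0]
    - [0,0,-3,0]
    - [0,0,-3,0]

```text
time_s: 15.38
tcp_pos: [0.5366, -0.1125, 0.1757]
eef_rot: [0.23, -3.133, -0.0]
force: [0.6, 0.3, 0.3]
grip_width: 0.0698
```

Call:
send_rows:
  motion:
    - [0,0,-3,0]
    - [0,0,0,0]
    - [0,0,0,0]
    - [0,0,0,0]
    - [0,0,0,0]

```text
time_s: 15.8
tcp_pos: [0.536, -0.1123, 0.203]
eef_rot: [0.23, -3.131, -0.002]
force: [-0.1, 0.1, -1.1]
grip_width: 0.0697
```

Run:
```python
from h import *
s,R,psi=st();p=get_image("scene");o=p["image"][230:390,60:240];cv2.imwrite("pics/s10z.png",cv2.resize(o[:,:,::-1],None,fx=3.7,fy=3.7,interpolation=cv2.INTER_CUBIC))
p=get_image("wrist");cv2.imwrite("pics/w10.png",p["image"][:,:,::-1])
s,R,psi=st()
W,u,v=world(p);col=p["image"][v,u].astype(int)
m=(col.min(1)>150)&(np.hypot(W[:,0]-.537,W[:,1]+.112)<.1)&(abs(W[:,2]-.058)<.012)
# machine frame
a=np.radians(8.1);d=W[m]-[.5375,-.1119,0];X=d[:,0]*np.cos(a)+d[:,1]*np.sin(a);Y=-d[:,0]*np.sin(a)+d[:,1]*np.cos(a)
A=np.c_[X,Y,np.ones(len(X))];k=abs(Y)<.05
print("plane",np.linalg.lstsq(A[k],d[k][:,2],rcond=None)[0],k.sum())
for n in("hole_big","dowel_big","latch_knob","latch_pivot","latch_nose"): print(n,[(m["conf"],m["centre"]) for m in mark_of(n,p)])
np.savez("w10.npz",**{k:np.asarray(p[k]) for k in("image","depth","R","t","fx","fy","cx","cy")})
```

```text
tcp [ 0.536  -0.1123  0.203 ] psi -171.59 F [-0.1  0.1 -1.1] w 0.06972407893807285 t 15.8 q6 -2.0640704022236847
tcp [ 0.5362 -0.1124  0.203 ] psi -171.59 F [-0.1  0.2 -0.4] w 0.07014944129566271 t 15.9 q6 -2.06408440836129
plane [ 0.00044838 -0.00076634  0.05732066] 11744
hole_big [(0.79, [0.4676, -0.1266, 0.0494])]
dowel_big [(0.79, [0.4688, -0.1221, 0.0514]), (0.64, [0.5636, -0.0328, 0.061])]
latch_knob [(0.96, [0.4718, 0.0117, 0.0923]), (0.25, [0.6074, -0.1002, 0.0575])]
latch_pivot [(0.89, [0.5233, -0.0389, 0.0593])]
latch_nose [(0.67, [0.565, -0.0305, 0.0613])]
```

View pics/s10z.png

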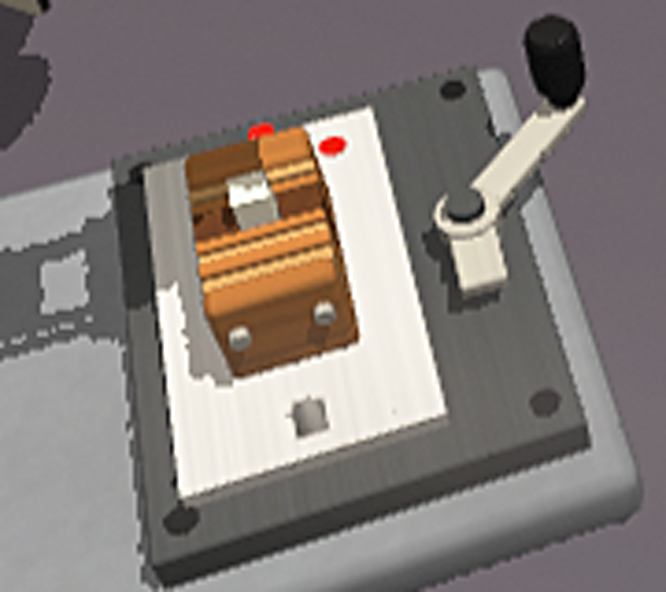

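View pics/w10.png

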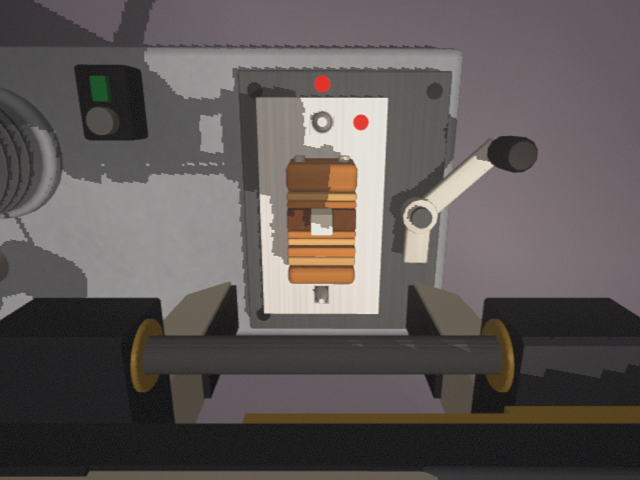

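The plate is flush: the fitted top plane is at 57.3 mm with no tilt, and both dowels show in their holes at (322,122) and (321,294). The knob's top is near (518,155). I'll locate the knob.

Run:
```python
from h import *
p=dict(np.load("w10.npz"));s,R,psi=st()
W,u,v=world(p)
k=(np.hypot(W[:,0]-.468,W[:,1]-.0126)<.03)&(W[:,2]>.105)&(W[:,2]<.12)
P=W[k];print(k.sum(),np.median(P,0));print("rect",cv2.minEnclosingCircle((P[:,:2]*1000).astype(np.float32)),u[k].mean(),v[k].mean())
print("ray",ray(p,u[k].mean(),v[k].mean(),.112))
piv=np.array([.5265,-.0347]);
K=ray(p,u[k].mean(),v[k].mean(),.112)[:2]
d=K-piv;a=np.degrees(np.arctan2(d[1],d[0]))-8.1;print("r",np.hypot(*d),"machine ang",a,"theta",np.radians(145.3-a))
kk=np.radians(a+8.1);K2=piv+.075*np.array([np.cos(kk),np.sin(kk)]);print(K2)
go((*K2,.13),s,R)
```

```text
tcp [ 0.5367 -0.1126  0.2039] psi -171.58 F [-0.6  0.2  0.7] w 0.0701059255305019 t 16.15 q6 -2.064094309894458
1016 [0.46735371 0.00950529 0.11077199]
rect ((467.525390625, 11.097126007080078), 11.880375862121582) 518.5925196850394 154.43405511811022
ray [0.46731339 0.00888897 0.112     ]
r 0.07350546201213677 machine ang 135.5295861136532 theta 0.17052589159932674
[0.46610999 0.00977524]
shift cm [ 5.19 13.13  7.4 ]
```

Call:
send_rows:
  motion:
    - [1.28,3.3,0,0]
    - [1.28,3.3,0,0]
    - [1.28,3.3,0,0]
    - [1.28,3.3,0,0]
    - [0,0,2,0]

```text
time_s: 16.57
tcp_pos: [0.4659, 0.0145, 0.1872]
eef_rot: [-0.235, 3.128, 0.001]
force: [1.4, 0.1, -0.4]
grip_width: 0.0696
```

Call:
send_rows:
  motion:
    - [0,0,3,0]
    - [0,0,0,0]
    - [0,0,0,0]
    - [0,0,0,0]

```text
time_s: 16.9
tcp_pos: [0.4676, 0.0102, 0.1553]
eef_rot: [-0.23, 3.132, -0.001]
force: [0.4, -1.0, 0.7]
grip_width: 0.07
```

Run:
```python
from h import *
p=get_image("wrist");s,R,psi=st();go((.4668,.0103,.0755),s,R)
cv2.imwrite("pics/w11.png",p["image"][:,:,::-1])
p=get_image("scene");cv2.imwrite("pics/s11.png",p["image"][:,:,::-1])
```

```text
tcp [0.4679 0.0101 0.1556] psi -171.62 F [ 0.   0.1 -0.3] w 0.07015186687758793 t 16.95 q6 -1.8595235748468422
shift cm [0.12 0.05 8.01]
```

View pics/w11.png

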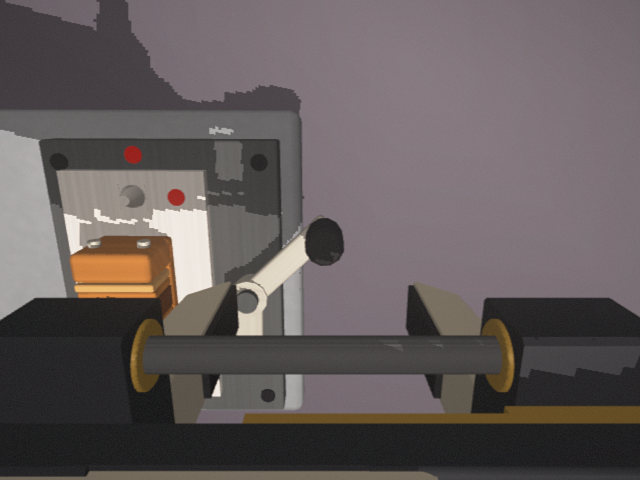

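View pics/s11.png

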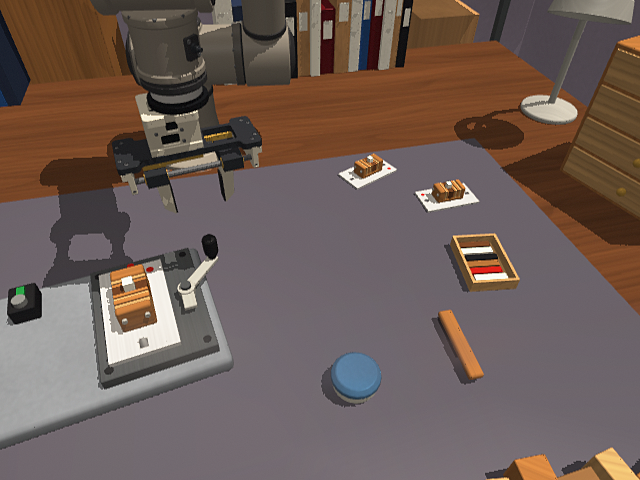

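Run:
```python
from h import *
p=get_image("scene");q=get_image("wrist");s,R,psi=st()
for z in(.1556,.112): print(proj(p,np.array([.4679,.0101,z])),proj(q,np.array([.4668,.0103,z])))
```

```text
tcp [0.4677 0.0101 0.1553] psi -171.62 F [-0.3  0.3  0.1] w 0.0701967456439919 t 17.1 q6 -1.8594889924617783
(np.float64(203.689175196159), np.float64(217.4612110444722)) (np.float64(321.5485621238991), np.float64(275.22869844981795))
(np.float64(207.95605277146626), np.float64(237.75402267733233)) (np.float64(321.7404928587899), np.float64(247.4687109075878))
```

Call:
send_rows:
  motion:
    - [0.1,0.05,2,0]
    - [0,0,2,0]
    - [0,0,2,0]
    - [0,0,1.3,0]
    - [0,0,0.7,0]

```text
time_s: 17.52
tcp_pos: [0.4653, 0.0107, 0.0733]
eef_rot: [0.23, -3.132, -0.0]
force: [0.7, -1.2, 0.6]
grip_width: 0.0702
```

Call:
send_rows:
  motion:
    - [0,0,0,0]
    - [0,0,0,0]
    - [0,0,0,0]
    - [0,0,0,0]
    - [0,0,0,0]
  hand: 1.8

```text
time_s: 17.93
tcp_pos: [0.4664, 0.0108, 0.0751]
eef_rot: [-0.23, 3.132, -0.001]
force: [0.2, 0.2, -0.2]
grip_width: 0.041
```

Call:
send_rows:
  motion:
    - [0,0,0,0]
    - [0,0,0,0]
    - [0,0,0,0]
    - [0,0,0,0]
    - [0,0,0,0]

```text
time_s: 18.35
tcp_pos: [0.4658, 0.011, 0.0745]
eef_rot: [-0.231, 3.133, 0.0]
force: [-0.5, 1.3, 2.3]
grip_width: 0.0218
```

Run:
```python
from h import *
s,R,psi=st()
p=get_image("scene");cv2.imwrite("pics/s12.png",p["image"][150:350,60:300][:,:,::-1])
piv=np.array([.5265,-.0347]);d=s["tcp_pos"][:2]-piv;a0=np.arctan2(d[1],d[0]);r=np.hypot(*d);print("r",r,"ang",np.degrees(a0)-8.1)
# arc: end at machine 45 => world 53.1, overshoot slightly
end=np.radians(53.1);N=20
prev=s["tcp_pos"][:2]
for i in range(1,N+1):
    f=i/N;a=a0+(end-a0)*f;rr=.075+(r-.075)*(1-f);c=piv+rr*np.array([np.cos(a),np.sin(a)])
    print(i,(R.T@np.array([*(c-prev),0])*100)[:2].round(2));prev=c
```

```text
tcp [0.4658 0.011  0.0745] psi -171.58 F [-0.5  1.3  2.3] w 0.02183757824736559 t 18.35 q6 -1.8590654384014045
r 0.07598896351081294 ang 134.92966058022134
1 [-0.44  0.4 ]
2 [-0.47  0.36]
3 [-0.5   0.32]
4 [-0.52  0.28]
5 [-0.54  0.24]
6 [-0.56  0.2 ]
7 [-0.57  0.15]
8 [-0.58  0.11]
9 [-0.59  0.06]
10 [-0.59  0.01]
11 [-0.59 -0.03]
12 [-0.59 -0.08]
13 [-0.58 -0.12]
14 [-0.57 -0.17]
15 [-0.55 -0.21]
16 [-0.53 -0.25]
17 [-0.51 -0.3 ]
18 [-0.49 -0.33]
19 [-0.46 -0.37]
20 [-0.43 -0.41]
```

View pics/s12.png

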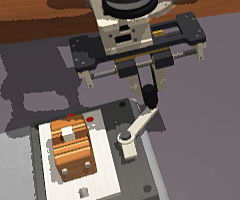

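Call:
send_rows:
  motion:
    - [0,0,0,0]
    - [0,0,0,0]

```text
time_s: 18.57
tcp_pos: [0.4658, 0.011, 0.0744]
eef_rot: [-0.231, 3.133, 0.0]
force: [-2.2, 2.5, 4.0]
grip_width: 0.021
```

Run:
```python
from h import *
p=get_image("scene");o=p["image"][200:300,160:260];cv2.imwrite("pics/s13.png",cv2.resize(o,(600,600),interpolation=cv2.INTER_CUBIC)[:,:,::-1])
p=get_image("wrist");cv2.imwrite("pics/w13.png",p["image"][:,:,::-1]);st()
```

```text
tcp [0.4658 0.011  0.0744] psi -171.58 F [-1.7  2.   4.8] w 0.02101709329827849 t 18.6667 q6 -1.8590840425220896
```

View pics/s13.png

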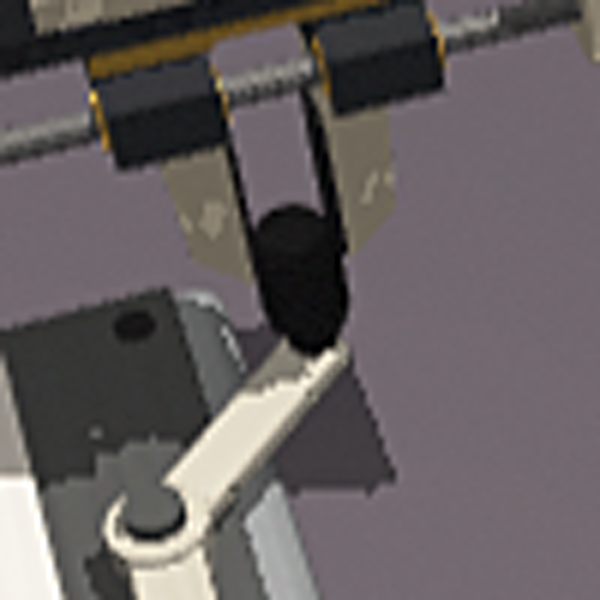

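View pics/w13.png

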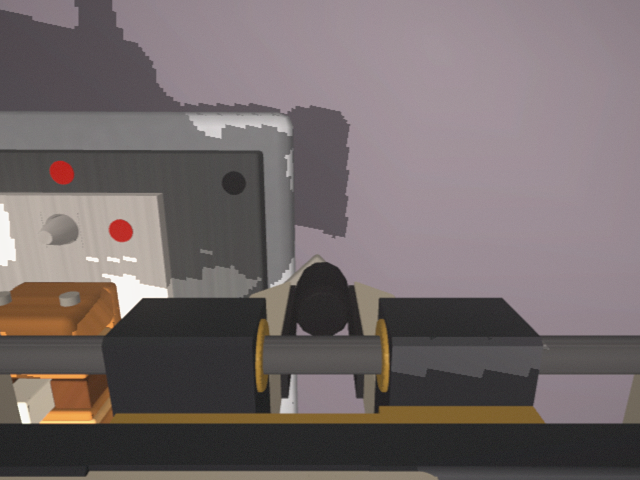

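The knob sits squarely between the pads. Swinging along the arc.

Call:
send_rows:
  motion:
    - [-0.44,0.4,0,0]
    - [-0.47,0.36,0,0]
    - [-0.5,0.32,0,0]
    - [-0.52,0.28,0,0]
    - [-0.54,0.24,0,0]

```text
time_s: 19.08
tcp_pos: [0.4875, 0.0288, 0.0742]
eef_rot: [0.23, -3.131, 0.004]
force: [-2.9, -8.1, 3.9]
grip_width: 0.0218
```

```bash
cat > arc.py <<'E'
from h import *
s,R,psi=st()
piv=np.array([.5265,-.0347]);d=s["tcp_pos"][:2]-piv;print("r",np.hypot(*d),"ang",np.degrees(np.arctan2(d[1],d[0]))-8.1, "Ftool",R.T@s["force"])
E
python3 arc.py
```

```text
tcp [0.4875 0.0288 0.0742] psi -171.61 F [-2.9 -8.1  3.9] w 0.021824146409978647 t 19.0833 q6 -1.8111114485510085
r 0.0744984970893246 ang 113.46604538755416 Ftool [ 4.03317039 -7.60930716 -3.87386676]
```

Call:
send_rows:
  motion:
    - [-0.56,0.14,0,0]
    - [-0.57,0.1,0,0]
    - [-0.58,0.09,0,0]
    - [-0.59,0.05,0,0]
    - [-0.59,0.01,0,0]

```text
time_s: 19.5
tcp_pos: [0.5142, 0.0387, 0.074]
eef_rot: [0.229, -3.129, -0.001]
force: [-6.8, 2.8, 6.8]
grip_width: 0.0215
```

Call:
send_rows:
  motion:
    - [-0.59,-0.03,0,0]
    - [-0.59,-0.08,0,0]
    - [-0.58,-0.12,0,0]
    - [-0.57,-0.17,0,0]
    - [-0.55,-0.21,0,0]

```text
time_s: 19.92
tcp_pos: [0.5444, 0.0402, 0.0741]
eef_rot: [0.228, -3.131, -0.009]
force: [-0.6, 17.5, 3.8]
grip_width: 0.0207
```

```bash
python3 arc.py
```

```text
tcp [0.5444 0.0402 0.0741] psi -171.66 F [-0.6 17.5  3.8] w 0.02068352652340011 t 19.9167 q6 -1.7901377572335562
r 0.07699322674932092 ang 68.44573233639856 Ftool [-1.95935237 17.45588142 -3.72133331]
```

Call:
send_rows:
  motion:
    - [-0.5,-0.1,0,0]
    - [-0.51,-0.24,0,0]
    - [-0.49,-0.27,0,0]

```text
time_s: 20.17
tcp_pos: [0.5615, 0.0368, 0.0742]
eef_rot: [-0.228, 3.132, 0.01]
force: [7.9, 20.0, 0.5]
grip_width: 0.0195
```

```bash
python3 arc.py
```

```text
tcp [0.5615 0.0368 0.0742] psi -171.66 F [ 7.9 20.   0.5] w 0.019528614159366436 t 20.1667 q6 -1.7949160090212977
r 0.07964098241336831 ang 55.84856581196177 Ftool [-10.74161551  18.62470194  -0.34237115]
```

Run:
```python
from h import *
p=get_image("scene");o=p["image"][215:335,110:260];cv2.imwrite("pics/s14.png",cv2.resize(o,(750,600),interpolation=cv2.INTER_CUBIC)[:,:,::-1])
p=get_image("wrist");cv2.imwrite("pics/w14.png",p["image"][:,:,::-1]);st()
```

```text
tcp [0.5635 0.0364 0.0743] psi -171.64 F [ 6.4 16.6 -0.9] w 0.018665719486450943 t 20.2667 q6 -1.7953591107307125
```

View pics/s14.png

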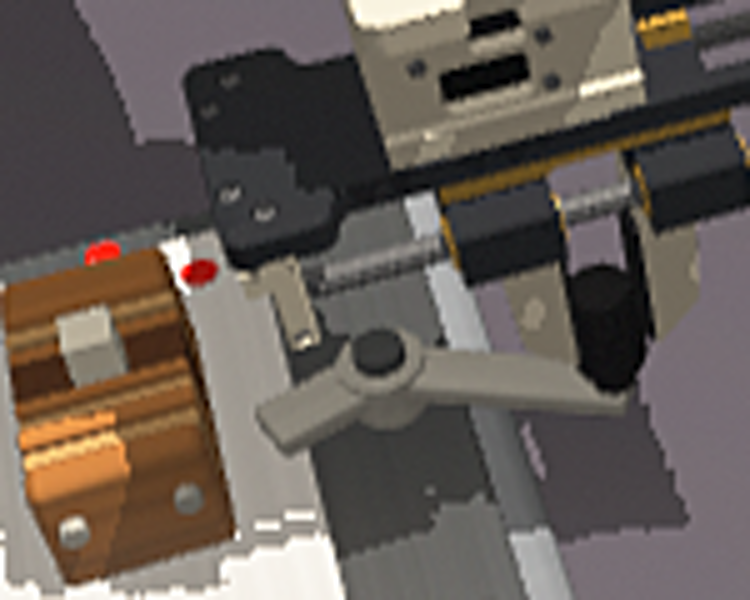

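View pics/w14.png

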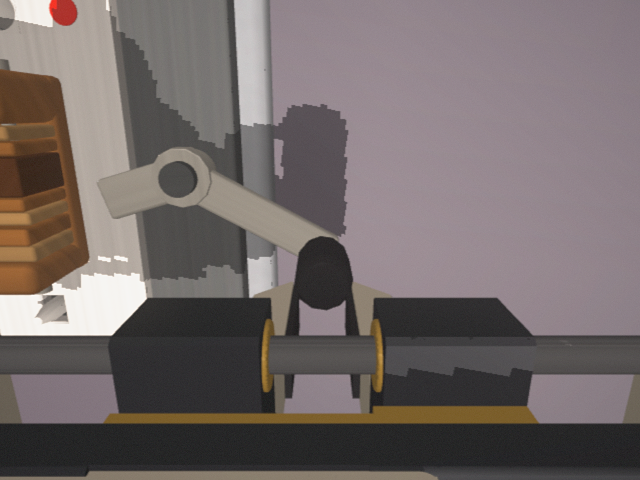

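The knob is slipping toward the pads' edge (width 18.7 mm, knob at (323,272)), with the latch about 85° turned. I'll open, measure the knob again, and re-grip with the jaws tangential.

Call:
send_rows:
  motion:
    - [0,0,0,0]
    - [0,0,0,0]
    - [0,0,0,0]
    - [0,0,0,0]
    - [0,0,0,0]
  hand: 7

```text
time_s: 20.68
tcp_pos: [0.5608, 0.0324, 0.074]
eef_rot: [0.23, -3.132, 0.001]
force: [0.6, 0.4, 0.7]
grip_width: 0.0476
```

Call:
send_rows:
  motion:
    - [0,0,-2,0]
    - [0,0,-3,0]
    - [0,0,-3,0]
    - [0,0,0,0]
    - [0,0,0,0]

```text
time_s: 21.1
tcp_pos: [0.562, 0.0323, 0.1559]
eef_rot: [-0.23, 3.129, -0.002]
force: [-0.4, 0.1, 0.0]
grip_width: 0.0696
```

```bash
cat > knob.py <<'E'
from h import *
import sys
p=get_image("wrist");s,R,psi=st();cv2.imwrite(sys.argv[1],p["image"][:,:,::-1])
W,u,v=world(p)
k=(np.hypot(W[:,0]-.56,W[:,1]-.033)<.035)&(W[:,2]>.105)&(W[:,2]<.118)
P=W[k];print(k.sum(),"med",np.median(P,0),cv2.minEnclosingCircle((P[:,:2]*1000).astype(np.float32)))
q=get_image("top");W,u,v=world(q)
k=(np.hypot(W[:,0]-.56,W[:,1]-.033)<.035)&(W[:,2]>.1)&(W[:,2]<.125);print("top",k.sum(),np.median(W[k],0) if k.sum() else 0)
for n in("latch_knob","latch_nose","latch_pivot"): print(n,[(m["conf"],m["centre"]) for m in mark_of(n,p)])
E
python3 knob.py pics/w15.png
```

```text
tcp [0.5609 0.0324 0.1543] psi -171.6 F [-0.3  0.5 -1.3] w 0.07023709224804468 t 21.15 q6 -1.7957093615686812
1220 med [0.55081358 0.03520231 0.11092056] ((552.0689086914062, 35.452789306640625), 11.892306327819824)
top 5 [0.54249706 0.03031575 0.10883545]
latch_knob [(0.83, [0.5563, 0.0358, 0.097])]
latch_nose [(0.71, [0.5417, -0.0691, 0.0614])]
latch_pivot [(0.6, [0.5243, -0.0381, 0.059])]
```

View pics/w15.png

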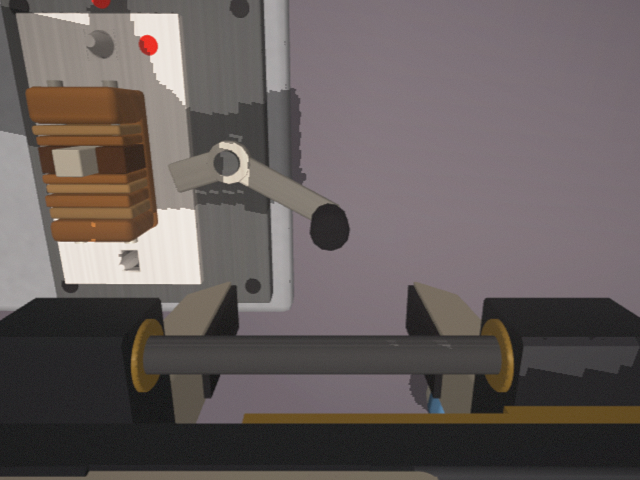

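Call:
send_rows:
  motion:
    - [0.84,0.41,0,-6.6]
    - [0,0,0,-6.6]
    - [0,0,0,-6.6]
    - [0,0,0,-6.6]
    - [0,0,0,-6.6]

```text
time_s: 21.77
tcp_pos: [0.5516, 0.0356, 0.1533]
eef_rot: [1.119, -2.934, -0.001]
force: [0.4, 0.5, -0.4]
grip_width: 0.0703
```

Call:
send_rows:
  motion:
    - [0,0,0,-6.6]
    - [0,0,0,-6.6]
    - [0,0,0,-6.6]
    - [0,0,0,0]
    - [0,0,0,0]

```text
time_s: 22.18
tcp_pos: [0.5518, 0.0355, 0.1535]
eef_rot: [1.594, -2.706, -0.001]
force: [-0.8, 0.5, -0.9]
grip_width: 0.0699
```

```bash
python3 knob.py pics/w16.png; python3 -c "
from h import *
s,R,psi=st();go((.552,.0353,.0765),s,R)"
```

```text
tcp [0.5518 0.0355 0.1537] psi -118.99 F [-0.1 -0.  -0. ] w 0.07002398456665064 t 22.2333 q6 -2.70973911512212
1211 med [0.55174051 0.03403569 0.11093147] ((552.26220703125, 35.25112533569336), 11.950700759887695)
top 11 [0.54247565 0.03233545 0.11091941]
latch_knob [(0.91, [0.5546, 0.0317, 0.096])]
latch_nose [(0.84, [0.5395, -0.0704, 0.0616])]
latch_pivot [(0.68, [0.5249, -0.0372, 0.0574])]
tcp [0.552  0.0355 0.1542] psi -118.87 F [ 1.  -0.6 -0.2] w 0.06997736279301942 t 22.4333 q6 -2.7118515077306045
shift cm [ 0.02 -0.01  7.77]
```

View pics/w16.png

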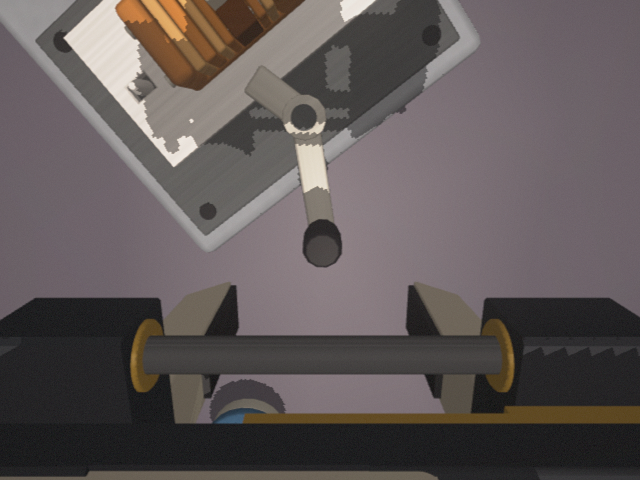

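Call:
send_rows:
  motion:
    - [0,0,2,0]
    - [0,0,2,0]
    - [0,0,2,0]
    - [0,0,1.2,0]
    - [0,0,0.5,0]

```text
time_s: 22.85
tcp_pos: [0.5509, 0.0356, 0.0753]
eef_rot: [1.597, -2.702, -0.003]
force: [-0.1, 1.0, 0.6]
grip_width: 0.0702
```

Call:
send_rows:
  motion:
    - [0,0,0,0]
    - [0,0,0,0]
    - [0,0,0,0]
    - [0,0,0,0]
    - [0,0,0,0]
  hand: 1.9

```text
time_s: 23.27
tcp_pos: [0.5527, 0.0355, 0.0782]
eef_rot: [-1.599, 2.703, -0.002]
force: [0.1, -0.1, 0.2]
grip_width: 0.0408
```

Call:
send_rows:
  motion:
    - [0,0,0,0]
    - [0,0,0,0]
    - [0,0,0,0]
    - [0,0,0,0]
    - [0,0,0,0]

```text
time_s: 23.68
tcp_pos: [0.552, 0.0356, 0.0772]
eef_rot: [1.599, -2.704, -0.0]
force: [-0.4, 0.8, 0.2]
grip_width: 0.0191
```

```bash
cat >> arc.py <<'E'
a0=np.arctan2(d[1],d[0]);r=np.hypot(*d);prev=s["tcp_pos"][:2];N=6
for i in range(1,N+1):
    a=a0+(np.radians(51.5)-a0)*i/N;c=piv+r*np.array([np.cos(a),np.sin(a)]);print((R.T@np.array([*(c-prev),0])*100)[:2].round(2));prev=c
E
python3 arc.py
```

```text
tcp [0.552  0.0356 0.0772] psi -118.79 F [-0.4  0.8  0.2] w 0.01914405112429441 t 23.6833 q6 -2.713338341001639
r 0.07482275736018477 ang 61.98876426308126 Ftool [-0.54124886  0.7647759  -0.19463299]
[-0.05 -0.4 ]
[-0.03 -0.4 ]
[-0.01 -0.4 ]
[ 0.01 -0.4 ]
[ 0.04 -0.4 ]
[ 0.06 -0.4 ]
```

Call:
send_rows:
  motion:
    - [-0.05,-0.4,0,0]
    - [-0.03,-0.4,0,0]
    - [-0.01,-0.4,0,0]
    - [0.01,-0.4,0,0]

```text
time_s: 24.02
tcp_pos: [0.5659, 0.0294, 0.0775]
eef_rot: [1.598, -2.704, -0.004]
force: [-4.0, 5.7, 6.4]
grip_width: 0.0192
```

```bash
python3 arc.py|head -2
```

```text
tcp [0.5659 0.0294 0.0775] psi -118.82 F [-4.   5.7  6.4] w 0.01917507464097606 t 24.0167 q6 -2.7236299224019467
r 0.07524546087200099 ang 50.317616942549925 Ftool [-3.04120233  6.21758942 -6.37585097]
```

Call:
send_rows:
  motion:
    - [0.04,-0.4,0,0]
    - [0.06,-0.3,0,0]
    - [0,0,0,0]

```text
time_s: 24.27
tcp_pos: [0.5712, 0.0258, 0.0777]
eef_rot: [1.598, -2.704, -0.006]
force: [-6.6, 7.3, 8.1]
grip_width: 0.0192
```

```bash
python3 arc.py|head -2
```

```text
tcp [0.5712 0.0258 0.0777] psi -118.83 F [-6.6  7.3  8.1] w 0.019153561766314067 t 24.2667 q6 -2.7304855240537966
r 0.07522371593777898 ang 45.47421892723205 Ftool [-3.28575807  9.32002981 -8.0295645 ]
```

Call:
send_rows:
  motion:
    - [0.05,-0.2,0,0]
    - [0,0,0,0]
    - [0,0,0,0]

```text
time_s: 24.52
tcp_pos: [0.5712, 0.0258, 0.0777]
eef_rot: [1.598, -2.702, -0.01]
force: [-10.6, 11.7, 10.8]
grip_width: 0.0194
```

```bash
python3 arc.py|head -2
```

```text
tcp [0.5712 0.0258 0.0777] psi -118.8 F [-10.6  11.7  10.8] w 0.01940428926497544 t 24.5167 q6 -2.732565629488444
r 0.07519558496380402 ang 45.43250997864379 Ftool [ -5.16798959  14.9949479  -10.65243118]
```

The latch is at the stop: position unchanged, tangential force up to 15 N, arm at 45.4° against an expected 45°. Releasing and retreating straight up.

Call:
send_rows:
  motion:
    - [0,0.2,0,0]
    - [0,0,0,0]
    - [0,0,0,0]
    - [0,0,0,0]
    - [0,0,0,0]
  hand: 7

```text
time_s: 24.93
tcp_pos: [0.5723, 0.0234, 0.0772]
eef_rot: [-1.599, 2.704, -0.001]
force: [0.9, 0.3, -0.1]
grip_width: 0.0481
```

Call:
send_rows:
  motion:
    - [0,0,0,0]
    - [0,0,0,0]
    - [0,0,-1,0]
    - [0,0,-3,0]
    - [0,0,-3,0]

```text
time_s: 25.35
tcp_pos: [0.571, 0.0238, 0.1476]
eef_rot: [1.598, -2.702, -0.003]
force: [0.8, -0.0, 0.4]
grip_width: 0.0696
```

Call:
send_rows:
  motion:
    - [0,0,-3,0]
    - [0,0,-3,0]
    - [0,0,-3,0]
    - [0,0,0,0]
    - [0,0,0,0]

```text
time_s: 25.77
tcp_pos: [0.5729, 0.0238, 0.2399]
eef_rot: [-1.598, 2.7, -0.005]
force: [0.3, -0.2, -0.3]
grip_width: 0.0697
```

Run:
```python
from h import *
st();p=get_image("scene");cv2.imwrite("pics/s20.png",p["image"][:,:,::-1])
q=get_image("wrist");cv2.imwrite("pics/w20.png",q["image"][:,:,::-1])
for n in("latch_knob","latch_nose"): print(n,[(m["conf"],m["centre"]) for m in mark_of(n,q)])
for n in("ink_pot","blank_tray","brush","hole_small"): print(n,[(m["conf"],m["centre"]) for m in mark_of(n,p)][:3])
W,u,v=world(q);k=(np.hypot(W[:,0]-.5715,W[:,1]-.025)<.03)&(W[:,2]>.105)&(W[:,2]<.118)
P=W[k];c=cv2.minEnclosingCircle((P[:,:2]*1000).astype(np.float32));d=np.array(c[0])/1000-[.5265,-.0347];print(c,"theta",np.radians(145.3-np.degrees(np.arctan2(d[1],d[0]))+8.1))
```

```text
tcp [0.5729 0.0238 0.2399] psi -118.78 F [ 0.3 -0.2 -0.3] w 0.06966558600433621 t 25.7667 q6 -2.7313536908280738
latch_knob [(0.56, [0.5744, 0.0271, 0.0943])]
latch_nose [(0.68, [0.5323, -0.0748, 0.0614])]
ink_pot [(0.82, [0.7206, 0.1898, -0.0043])]
blank_tray [(0.95, [0.5447, 0.4965, 0.0014]), (0.49, [0.6036, -0.1021, 0.0515]), (0.2, [0.5286, -0.0742, 0.0611])]
brush [(0.64, [0.7022, 0.3679, -0.0028])]
hole_small [(0.88, [0.6103, -0.1021, 0.0506]), (0.83, [0.2308, 0.339, -0.0011]), (0.62, [0.3379, 0.5658, -0.0042])]
((571.427734375, 24.94326400756836), 11.788466453552246) theta 1.7521320769815703
```

View pics/s20.png

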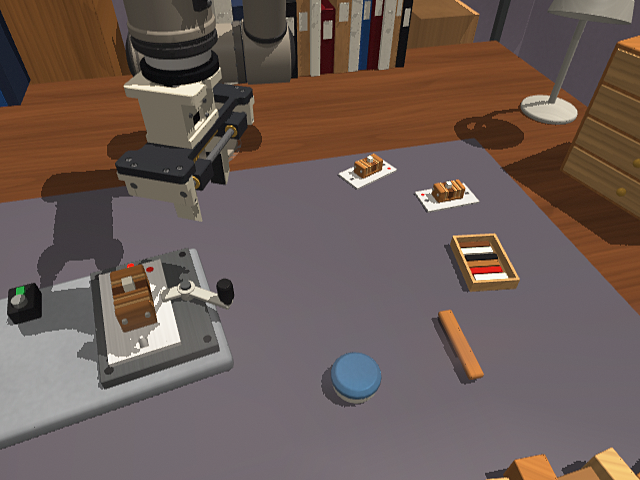

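View pics/w20.png

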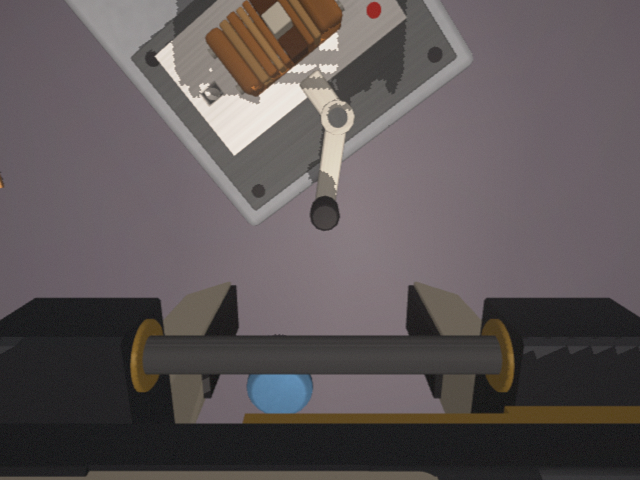

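The latch reads about 1.75 rad, with its nose across the plate's edge at (318,85). The plate is seated, the pot, tray and brush are where they started, and the gripper is clear. Handing in.

```bash
python3 -c "
from station import *
print(hand_in())"
```

```text
the job is handed in; nothing more can be done
None
```

The vise plate is seated on the machine's table, the latch is swung across it to its stop, and the job is handed in. Robot time was about 26 s of the 54 s allowed; the hand-in reported no verdict.

- **Plate:** After release it lay flush and level, with its top at 57.3 mm above the bench and both dowels showing in their holes. I lowered it slowly while watching the big dowel through its hole, and felt no side force on the way down. I did not repeat the height fit after swinging the latch. The last pictures show the plate unmoved, and the nose passed over its edge.
- **Latch:** My first grip on the knob began to slip at about 1.46 rad. I let go, gripped it again with the jaws along the direction of swing, and pushed until it stopped. Its angle then measured about 1.75 rad, with the nose over the plate's edge.
- **Ink pot, tray and brush:** Their final positions agree with the starting ones to within about 4 mm, which is the measuring error. The gripper was clear of everything at hand-in.

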